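# Close the brittle frame and fill it with nuts

### The job

Get the nut-brittle frame ready for the hot sugar: lay the loose steel bar across the open end, flush against both rail ends and under the clamp's foot, then turn the wing knob clockwise until the foot touches the bar and give it a quarter turn more, so that nothing can leak or shift. Then tip out every scoop that holds nuts into the closed frame, each time bringing the spout down to about 3 cm above the mat before tipping so that no nut bounces out. Leave all nuts inside the frame, the bar flush and clamped, the empty scoops standing upright on the worktop, and everything else where it was.

Things in the scene. Friction and masses are not known exactly. Their poses are not given: they have to be found in the camera images.
- frame: Brittle frame fixed to the worktop: beech board 190 (x) x 270 (y) x 18 mm; origin at the centre of its underside, x away from the robot, y left. Steel rails 10 mm wide, 16 mm high on its top round 3 sides of an inner area x -75..+45, y -55..+115 mm (brown mat level with the board top). Side y = -55 is open, with bare board on to y = -135. Clamp post (30 mm foot) at x +80, y -64.
- bar: Loose steel end bar, 150 (x, its length) x 18 (y) x 16 mm high (z), about 0.33 kg, origin at the centre of its underside. Lies on the worktop at the start.
- clamp: Fixed hold-down clamp; axes as the frame; origin on the screw axis (frame x +40, y -64 mm), 18 to 23 mm above the worktop as the post was set. Arm 18 mm wide, from the post 40 mm at +x to a boss 22 mm across, underside 30 mm above the origin. The rubber foot (18 mm across) hangs 4 to 9 mm above a bar on the board: slide the bar in under it from -y.
- knob_grip (a point): Centre of the black wing knob's wing, on the screw axis: wing 46 mm long (x of this point), 10 mm thick (y), 19 mm high, half above and half below this point; pinch it across its thickness from above. It turns and sinks with the screw; at the start 93 to 99 mm above the worktop, its underside about 20 mm above the clamp's boss.
- knob (a joint): Turn of the wing knob in rad, 0 at the start, growing clockwise seen from above, to 8 at most; lowers the screw and knob 12 mm a full turn (quick thread); it stays where it is left (0.05 N m of friction) and can be turned back.
- foot (a joint): How far the spring foot is pushed back into the screw, in m: 0 until it touches something, then growing with the screw's advance (3 mm for a quarter turn), spring 3 N per mm, 7 mm at most.
- scoop_a: The first of three like folded-metal nut scoops (0.15 kg), 110 long (x) x 38 wide (y) x 32 mm high, sheet 2.5 mm; origin at underside, x to the spout. Parallel sides from x -55 to +20 mm (pinch across them, 38 mm), then drawing in to a 28 mm wide open spout at x +55, whose floor rises to 12 mm so that nuts stay in while level; they run out at about 25 to 40 deg of forward tilt. May be empty.
- scoop_a_spout (a point): Middle of the lip of the first scoop's spout, 55 mm ahead of its origin and 12 mm above its underside; axes as the scoop.
- scoop_b: The second of three like folded-metal nut scoops (0.15 kg), 110 long (x) x 38 wide (y) x 32 mm high, sheet 2.5 mm; origin at underside, x to the spout. Parallel sides from x -55 to +20 mm (pinch across them, 38 mm), then drawing in to a 28 mm wide open spout at x +55, whose floor rises to 12 mm so that nuts stay in while level; they run out at about 25 to 40 deg of forward tilt. May be empty.
- scoop_b_spout (a point): Middle of the lip of the second scoop's spout, 55 mm ahead of its origin and 12 mm above its underside; axes as the scoop.
- scoop_c: The third of three like folded-metal nut scoops (0.15 kg), 110 long (x) x 38 wide (y) x 32 mm high, sheet 2.5 mm; origin at underside, x to the spout. Parallel sides from x -55 to +20 mm (pinch across them, 38 mm), then drawing in to a 28 mm wide open spout at x +55, whose floor rises to 12 mm so that nuts stay in while level; they run out at about 25 to 40 deg of forward tilt. May be empty.
- scoop_c_spout (a point): Middle of the lip of the third scoop's spout, 55 mm ahead of its origin and 12 mm above its underside; axes as the scoop.
- nut_a1: Round cream-coloured macadamia nut, 20 mm across, 10 g, origin at its centre; if present it starts in scoop_a. None if absent.
- nut_a2: Round cream-coloured macadamia nut, 20 mm across, 10 g, origin at its centre; if present it starts in scoop_a. None if absent.
- nut_a3: Round cream-coloured macadamia nut, 20 mm across, 10 g, origin at its centre; if present it starts in scoop_a. None if absent.
- nut_b1: Round cream-coloured macadamia nut, 20 mm across, 10 g, origin at its centre; if present it starts in scoop_b. None if absent.
- nut_b2: Round cream-coloured macadamia nut, 20 mm across, 10 g, origin at its centre; if present it starts in scoop_b. None if absent.
- nut_b3: Round cream-coloured macadamia nut, 20 mm across, 10 g, origin at its centre; if present it starts in scoop_b. None if absent.
- nut_c1: Round cream-coloured macadamia nut, 20 mm across, 10 g, origin at its centre; if present it starts in scoop_c. None if absent.
- nut_c2: Round cream-coloured macadamia nut, 20 mm across, 10 g, origin at its centre; if present it starts in scoop_c. None if absent.
- nut_c3: Round cream-coloured macadamia nut, 20 mm across, 10 g, origin at its centre; if present it starts in scoop_c. None if absent.
- honey_jar: Honey jar, 66 mm across, 102 mm high, standing behind the work; not to be moved.
- kitchen_timer: Red and cream kitchen timer, 63 mm across, 54 mm high, standing behind the work; not to be moved.
- open_end (a point): Middle of the open end, on the board top (18 mm above the worktop), in the plane of the square end faces of the two side rails (|x| = 60..70 mm from here); axes as the frame. The bar is flush when its long side touches both faces: bar axis along x, its centre line 9 mm to -y of here, its middle at x = 0.

How it is judged (in metres and radians):
On the way, in this order (a step that is already met when the one before it is completed fails the run):
1. the bar lies on the board flush against both rail ends, under the clamp's foot (angle between the x axis of bar and the x axis of frame, either way round below 0.035 rad and y of bar in the frame of frame between -0.0675 and -0.061 m and x of bar in the frame of frame between -0.025 and -0.005 m and z of bar in the frame of frame between 0.016 and 0.022 m), for 0.3 s.
2. with the bar still flush, the clamp screw is a quarter turn past touching it (all of step 1 and value of joint foot between 0.0014 and 0.0046 m), for 0.3 s.
3. all nuts are inside the frame (x of nut_a1 in the frame of frame between -0.073 and 0.043 m and y of nut_a1 in the frame of frame between -0.053 and 0.113 m and z of nut_a1 in the frame of frame between 0.018 and 0.044 m and x of nut_a2 in the frame of frame between -0.073 and 0.043 m and y of nut_a2 in the frame of frame between -0.053 and 0.113 m and z of nut_a2 in the frame of frame between 0.018 and 0.044 m and x of nut_a3 in the frame of frame between -0.073 and 0.043 m and y of nut_a3 in the frame of frame between -0.053 and 0.113 m and z of nut_a3 in the frame of frame between 0.018 and 0.044 m and x of nut_b1 in the frame of frame between -0.073 and 0.043 m and y of nut_b1 in the frame of frame between -0.053 and 0.113 m and z of nut_b1 in the frame of frame between 0.018 and 0.044 m and x of nut_b2 in the frame of frame between -0.073 and 0.043 m and y of nut_b2 in the frame of frame between -0.053 and 0.113 m and z of nut_b2 in the frame of frame between 0.018 and 0.044 m and x of nut_b3 in the frame of frame between -0.073 and 0.043 m and y of nut_b3 in the frame of frame between -0.053 and 0.113 m and z of nut_b3 in the frame of frame between 0.018 and 0.044 m and x of nut_c1 in the frame of frame between -0.073 and 0.043 m and y of nut_c1 in the frame of frame between -0.053 and 0.113 m and z of nut_c1 in the frame of frame between 0.018 and 0.044 m and x of nut_c2 in the frame of frame between -0.073 and 0.043 m and y of nut_c2 in the frame of frame between -0.053 and 0.113 m and z of nut_c2 in the frame of frame between 0.018 and 0.044 m and x of nut_c3 in the frame of frame between -0.073 and 0.043 m and y of nut_c3 in the frame of frame between -0.053 and 0.113 m and z of nut_c3 in the frame of frame between 0.018 and 0.044 m), for 0.3 s.
At the end, for the whole second after the job is handed in: Every nut lies at rest inside the frame; the bar is flush on the rail ends (within 2 degrees, 3 mm; centred within 10 mm); the foot is pressed in 1.4 to 4.6 mm (about a quarter turn past touch); all three scoops stand upright on the worktop, off the board (all of step 2 and all of step 3 and angle between each of scoop_a, scoop_b, scoop_c's own z axis and vertical below 0.06 rad and height (world z) of scoop_a between -0.003 and 0.004 m and linear speed of each of scoop_a, scoop_b, scoop_c below 0.02 m/s and height (world z) of scoop_b between -0.003 and 0.004 m and height (world z) of scoop_c between -0.003 and 0.004 m and linear speed of each of nut_a1, nut_a2, nut_a3, nut_b1, nut_b2, nut_b3, nut_c1, nut_c2, nut_c3 below 0.05 m/s).
It fails at once if a nut runs out over a spout that is more than about 65 mm above the mat (nut beyond the lip while higher than 95 mm above the worktop) ((x of nut_a1 in the frame of scoop_a_spout above 0.006 m and distance between nut_a1 and scoop_a_spout below 0.05 m and height (world z) of nut_a1 above 0.095 m) or (x of nut_a2 in the frame of scoop_a_spout above 0.006 m and distance between nut_a2 and scoop_a_spout below 0.05 m and height (world z) of nut_a2 above 0.095 m) or (x of nut_a3 in the frame of scoop_a_spout above 0.006 m and distance between nut_a3 and scoop_a_spout below 0.05 m and height (world z) of nut_a3 above 0.095 m) or (x of nut_b1 in the frame of scoop_b_spout above 0.006 m and distance between nut_b1 and scoop_b_spout below 0.05 m and height (world z) of nut_b1 above 0.095 m) or (x of nut_b2 in the frame of scoop_b_spout above 0.006 m and distance between nut_b2 and scoop_b_spout below 0.05 m and height (world z) of nut_b2 above 0.095 m) or (x of nut_b3 in the frame of scoop_b_spout above 0.006 m and distance between nut_b3 and scoop_b_spout below 0.05 m and height (world z) of nut_b3 above 0.095 m) or (x of nut_c1 in the frame of scoop_c_spout above 0.006 m and distance between nut_c1 and scoop_c_spout below 0.05 m and height (world z) of nut_c1 above 0.095 m) or (x of nut_c2 in the frame of scoop_c_spout above 0.006 m and distance between nut_c2 and scoop_c_spout below 0.05 m and height (world z) of nut_c2 above 0.095 m) or (x of nut_c3 in the frame of scoop_c_spout above 0.006 m and distance between nut_c3 and scoop_c_spout below 0.05 m and height (world z) of nut_c3 above 0.095 m)).
It fails at once if a nut is picked out of its scoop with the fingers ((contact force between the fingers and nut_a1 above 0.5 N and distance between nut_a1 and scoop_a below 0.05 m) or (contact force between the fingers and nut_a2 above 0.5 N and distance between nut_a2 and scoop_a below 0.05 m) or (contact force between the fingers and nut_a3 above 0.5 N and distance between nut_a3 and scoop_a below 0.05 m) or (contact force between the fingers and nut_b1 above 0.5 N and distance between nut_b1 and scoop_b below 0.05 m) or (contact force between the fingers and nut_b2 above 0.5 N and distance between nut_b2 and scoop_b below 0.05 m) or (contact force between the fingers and nut_b3 above 0.5 N and distance between nut_b3 and scoop_b below 0.05 m) or (contact force between the fingers and nut_c1 above 0.5 N and distance between nut_c1 and scoop_c below 0.05 m) or (contact force between the fingers and nut_c2 above 0.5 N and distance between nut_c2 and scoop_c below 0.05 m) or (contact force between the fingers and nut_c3 above 0.5 N and distance between nut_c3 and scoop_c below 0.05 m)).
It fails at once if the foot is screwed down more than half a turn past touch (crushed) (value of joint foot above 0.0063 m).
It fails at once if the honey jar or timer is shoved more than 3 cm or knocked over (distance of any of honey_jar, kitchen_timer from where it was at the start of the episode above 0.03 m or angle between any of honey_jar, kitchen_timer's own z axis and vertical above 0.5 rad).
Of nut_a1, nut_a2, nut_a3, nut_b1, nut_b2, nut_b3, nut_c1, nut_c2, nut_c3 only 4 to 7 are there at a start; the rules pass over those that are not, and their reading is None.
At some moment in a run one of scoop_a, scoop_b, scoop_c may be knocked a few centimetres aside while the robot is not near it.
It also fails if it takes over 210 s, if anything falls off the work surface, if the arm or the gripper's body presses on something with over 40 N, if the wrist force passes 120 N, or if a joint passes its speed limit or range.

### The arm

A 6-joint arm with a two-finger parallel gripper is mounted at the origin on a cart in front of the work surface, level with it; the furniture and walls round the work are solid. World frame = base frame: x ahead of the robot, y to its left, z up, the work surface at z = 0. Lengths are in mm, angles in rad, forces in N, time in s.
With the tool pointing down it reaches from about 350 to 875 mm from the base axis. Payload 4.2 kg.
Tool frame: the origin (TCP) lies midway between the tips of the shut fingers; the grasp point (between the pads) lies 19 mm behind it (arm.grasp_offset is the distance from the TCP to the grasp point, in mm); z points along the fingers, y is the direction in which the jaws open and shut (so a half turn about z gives the same grasp; the last joint's range is limited). The gripper opens to 85 mm and grips with 20 to 120 N. Pads are 22 mm wide; open, the fingers measure 114 mm over their backs; the gripper's body (76 mm by 85 mm) begins 54 mm behind the grasp point. The pads swing forward as they close: fully open they stand 13 mm farther back than shut.
Start: joints at [-0.868, 0.385, 0.008, 0, -1.194, -0.259], TCP at [268.371, -564.426, 231.312] pointing down, gripper open.
Joint ranges: [-3.14, 3.14], [-1.21, 2.06], [-1.07, 1.41], [-3.16, 2.05], [-2.99, -0.16], [-3.1, 3.1]. Speed limits (rad/s): [2.79, 2.79, 3.14, 3.14, 3.14, 3.14].

### API

Orientations are given as a unit quaternion [x, y, z, w].
In Python, from bench import arm gives the robot as it stands.
- The arm moves only by the tool move_arm, never from a script. Its argument "moves" is a list of rows, each an object with "gripper": the gripper's target within -1 to 1 (fully open at 1, half-way at 0, shut at -1); "xyz": the shift along the tool's x, y, z in cm, a list of three; "angular": the turn, a rotation vector about the tool's x, y, z in rad, a list of three. In form: [{"gripper": gripper, "xyz": [dx, dy, dz], "angular": [wx, wy, wz]}, ...]. A call has 1 to 10 rows; each row is the pose to reach, as a shift and turn from the pose commanded when the call began, along the tool's axes at that moment; what a row does not reach only later rows make up. A row lasts 1/8 s, in which the tool goes at most 62.5 mm and 10.7 degrees, less where a joint would pass 70% of its speed; a pose out of reach is approached as far as the arm can. A call with a gripper value outside its range is refused whole. The fingers move at their own pace and stop on an object; the grip force is fixed at half the most. Time passes only in rows, so rows that repeat a pose let the fingers close. It gives the time, the measured TCP pose, the force and the opening at its end, in the units of the state.
- arm.read_state(): the state, without advancing time (a new reading comes with each control period).
- arm.get_image(name): name is "scene" or "top"; returns (picture, depth): 384x512x3 uint8, blue, green, red; 384x512 float32, mm along the optical axis (not along the pixel's ray), 0 where there is no reading.
- arm.get_calibration(name): a dict with "camera_matrix" (3x3 intrinsics, pixels), "R" (3x3) and "t" (3): a world point X has camera coordinates R X + t. Camera axes: x right, y down, z forward; pixel columns grow to the right and rows downward; lengths in mm; the calibration is good to about 2 mm. A picture is of the moment at which its call begins. get_calibration takes no time and is no camera call.
- arm.job_done(): hands the job in, once; it reports no verdict.
The state is a dict: "clock": time; "joints": joint angles; "joint_vel": joint speeds; "joint_efforts": joint torques, N m; "position": TCP position; "ee_rot": TCP orientation; "contact_force": force on the tool from outside, world axes, zero at the start; "wrist_torque": the same for the moment, N m; "gripper_width": finger opening in mm.
Only numpy, scipy, OpenCV 4.12 (cv2) and the standard library are available. Lean on these libraries where they do the work, as an engineer would, in place of code of your own. Each camera call takes 0.05 s, during which the arm holds its last target. There are 200 camera calls.

## Working session

There is one attempt and no reset: what is moved stays moved. The work goes in short steps, Python scripts to look and compute and a tool call to move; the robot and the scene stay as the last step left them, time stands still between calls to the robot, and variables do not carry over. Pictures are saved under pics/ and viewed, about 12 in all and at most 16, crops included, and the job is handed in when it is done.

Besides the shell and the picture viewer there is one more tool, called by a JSON object that holds its "api" and its "payload", one argument or row to a line. move_arm: Moves the arm, as the interface text tells. Its arguments: {"type":"object","properties":{"moves":{"type":"array","items":{"type":"object","properties":{"gripper":{"type":"number"},"xyz":{"type":"array","items":{"type":"number"}},"angular":{"type":"array","items":{"type":"number"}}}}}},"required":["moves"]}

```bash
ls; mkdir -p pics
cat > h.py <<'E'
import numpy as np, cv2
from bench import arm
from scipy.spatial.transform import Rotation as Ro
def grab(n):
    im,d=arm.get_image(n); c=arm.get_calibration(n)
    return im,d,(np.array(c["camera_matrix"],float),np.array(c["R"],float),np.array(c["t"],float).ravel())
def ray(c,uv,z):
    "pixels -> world points on plane z"
    K,R,t=c; uv=np.atleast_2d(uv).astype(float)
    d=(np.linalg.inv(K)@np.c_[uv,np.ones(len(uv))].T).T@R; o=-R.T@t
    return o+d*((z-o[2])/d[:,2])[:,None]
def cloud(d,c):
    K,R,t=c; v,u=np.mgrid[:d.shape[0],:d.shape[1]]
    p=np.stack([(u-K[0,2])/K[0,0]*d,(v-K[1,2])/K[1,1]*d,d],-1)
    P=(p-t)@R; P[d==0]=np.nan; return P
def pix(c,X):
    K,R,t=c; p=(np.atleast_2d(X)@R.T+t)@K.T; return p[:,:2]/p[:,2:]
E
python3 - <<'E'
from h import *
for n in("top","scene"):
    im,d,c=grab(n); cv2.imwrite(f"pics/{n}0.png",im); np.savez(f"{n}0.npz",im=im,d=d,K=c[0],R=c[1],t=c[2])
    print(n,-c[1].T@c[2],c[0][0,0],(d==0).mean())
s=arm.read_state();print(s)
E
```

```text
pics
top [ 400.61127659  148.83013076 1522.40696906] 490.43745498296397 0.0041961669921875
scene [ 62.4551088  654.24307633 757.54909698] 421.6539238101961 0.004007975260416667
{'clock': 0.1, 'joints': array([-8.68433257e-01,  3.85464958e-01,  6.78214213e-03, -4.41239356e-04,
       -1.19400444e+00, -2.58605305e-01]), 'joint_vel': array([-0.00087704, -0.00226953,  0.00141919,  0.0014643 ,  0.0013943 ,
       -0.00134244]), 'joint_efforts': array([-7.21950455e-04, -3.93318844e+01,  1.88929725e+01,  4.19799283e+00,
       -2.61321526e-03, -3.32596057e-07]), 'position': array([ 268.13498788, -563.98902609,  230.34661535]), 'ee_rot': array([-2.19983356e-01,  9.75503146e-01,  9.33192354e-04, -2.55153971e-04]), 'contact_force': array([0.18223783, 0.04607908, 0.19300758]), 'wrist_torque': array([0.03314464, 0.02933861, 0.00197777]), 'gripper_width': 85.1493954574367}
```

View pics/top0.png

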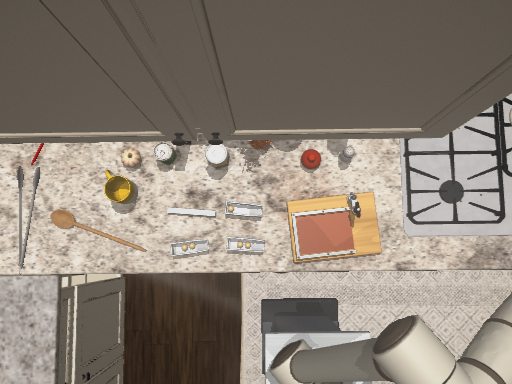

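View pics/scene0.png

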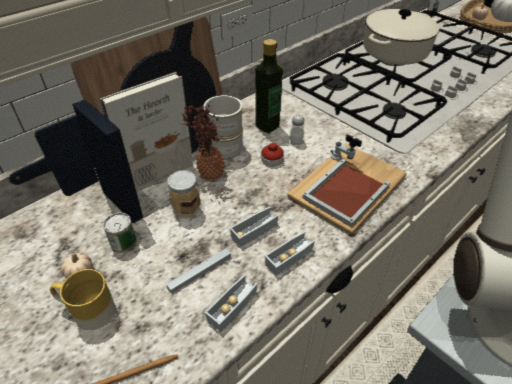

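Run:
```python
from h import *
t=cv2.imread("pics/top0.png")[180:270,160:390]; cv2.imwrite("pics/t1.png",cv2.resize(t,None,fx=3.4,fy=3.4,interpolation=cv2.INTER_CUBIC))
t=cv2.imread("pics/scene0.png")[130:330,160:410]; cv2.imwrite("pics/s1.png",cv2.resize(t,None,fx=3,fy=3,interpolation=cv2.INTER_CUBIC))
for n in("top","scene"):
    z=np.load(n+"0.npz");c=(z["K"],z["R"],z["t"]);P=cloud(z["d"],c);
    m=(P[...,2]>10)&(P[...,2]<130)&(P[...,0]>350)&(P[...,0]<700)&(abs(P[...,1])<500)
    k,l,st,ce=cv2.connectedComponentsWithStats(m.astype(np.uint8))
    for i in range(1,k):
        if st[i,4]>15:
            q=P[l==i];r=cv2.minAreaRect(q[:,:2].astype(np.float32));print(n,ce[i].round(),st[i,4],np.round(r[0]),np.round(r[1]),round(r[2],1),"zmax",np.percentile(q[:,2],[10,50,95]).round())
    m=(abs(P[...,2])<8)&(P[...,0]>400)&(P[...,0]<650)&(abs(P[...,1])<400);print("table z",np.median(P[m][:,2]))
```

```text
top [217. 157.] 409 [676. 294.] [66. 48.] 89.3 zmax [ 42.  99. 105.]
top [347. 155.] 167 [ 685. -101.] [29. 41.] 2.5 zmax [34. 74. 91.]
top [165. 157.] 206 [686. 459.] [57. 28.] 89.7 zmax [28. 66. 74.]
top [438. 188.] 1989 [ 584. -387.] [226. 231.] 89.9 zmax [12. 40. 49.]
top [310. 160.] 288 [675.   8.] [50. 60.] 1.2 zmax [27. 37. 53.]
top [470. 177.] 54 [ 616. -479.] [23. 41.] 1.3 zmax [11. 35. 48.]
top [333. 227.] 5403 [472. -58.] [193. 270.] 5.8 zmax [14. 19. 36.]
top [473. 204.] 51 [ 537. -486.] [36. 29.] 52.1 zmax [10. 40. 47.]
top [244. 209.] 162 [526. 218.] [113.  40.] 82.7 zmax [12. 31. 38.]
top [191. 211.] 267 [522. 380.] [151.  18.] 85.3 zmax [12. 16. 21.]
top [230. 208.] 29 [529. 257.] [15. 16.] 1.5 zmax [15. 20. 24.]
top [419. 232.] 33 [ 449. -320.] [28. 25.] 59.6 zmax [10. 13. 17.]
top [473. 231.] 19 [ 454. -485.] [16. 28.] 28.9 zmax [10. 12. 15.]
top [411. 231.] 21 [ 455. -298.] [22. 18.] 89.4 zmax [10. 11. 15.]
top [448. 233.] 30 [ 450. -410.] [21. 37.] 13.3 zmax [10. 12. 15.]
top [459. 231.] 30 [ 452. -443.] [38. 16.] 62.4 zmax [10. 12. 16.]
top [246. 244.] 142 [419. 
[... 693 characters left out ...]
 [ 448. -396.] [ 23. 204.] 0.4 zmax [10. 11. 13.]
scene [347. 185.] 5806 [470. -54.] [195. 274.] 6.1 zmax [17. 20. 52.]
scene [272. 154.] 382 [672.  17.] [61. 48.] 56.6 zmax [16. 34. 53.]
scene [400. 147.] 22 [ 460. -286.] [26. 21.] 11.3 zmax [10. 11. 13.]
scene [184. 195.] 1139 [675. 298.] [67. 50.] 89.6 zmax [ 25.  76. 103.]
scene [252. 226.] 734 [525. 221.] [113.  41.] 83.9 zmax [12. 23. 35.]
scene [121. 235.] 694 [685. 462.] [30. 56.] 0.1 zmax [19. 54. 72.]
scene [288. 252.] 819 [417. 216.] [114.  41.] 83.8 zmax [12. 23. 36.]
scene [197. 269.] 626 [520. 383.] [151.  21.] 85.4 zmax [13. 17. 19.]
scene [230. 302.] 985 [412. 387.] [ 40. 115.] 8.1 zmax [12. 22. 36.]
table z 1.319301173979351
```

View pics/t1.png

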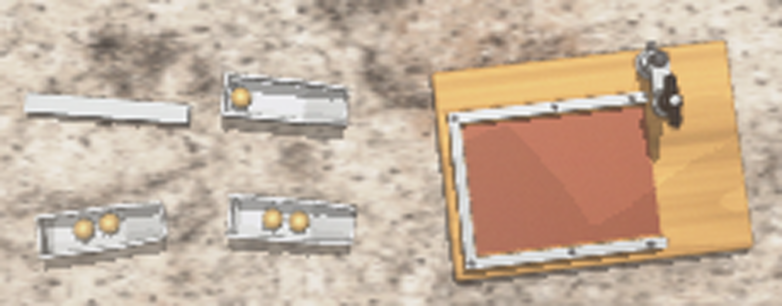

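View pics/s1.png

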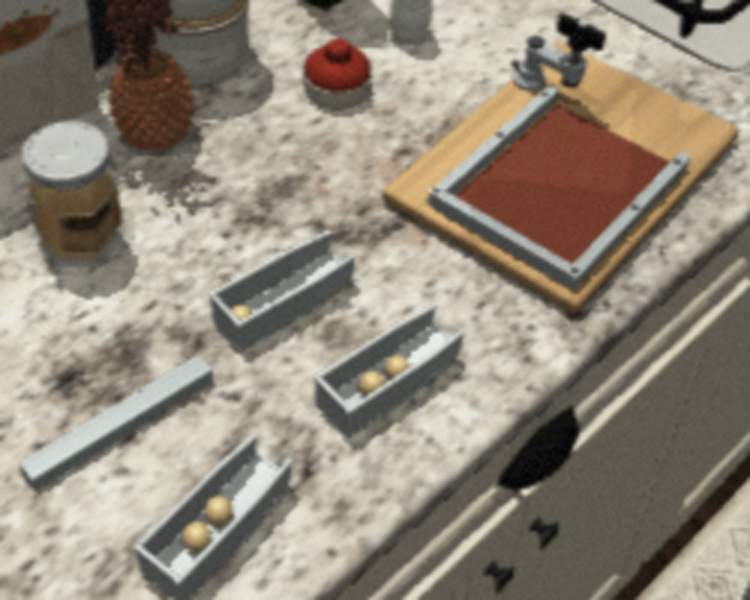

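```bash
cat >> h.py <<'E'
def rect(xy):
    (c,(w,h),a)=cv2.minAreaRect(np.asarray(xy,np.float32)); 
    if w<h: a+=90; w,h=h,w
    a=(a+90)%180-90   # long axis heading from world x, deg
    return np.round([*c,w,h,a],1)
def blobs(n,lo=10,hi=45,minA=60,x=(360,600),y=(90,480),data=None):
    im,d,c=data or grab(n); P=cloud(d,c)
    m=(P[...,2]>lo)&(P[...,2]<hi)&(P[...,0]>x[0])&(P[...,0]<x[1])&(P[...,1]>y[0])&(P[...,1]<y[1])
    m=cv2.morphologyEx(m.astype(np.uint8),cv2.MORPH_CLOSE,np.ones((5,5)))
    k,l,st,ce=cv2.connectedComponentsWithStats(m); out=[]
    for i in range(1,k):
        if st[i,4]>=minA:
            s=(l==i)&(P[...,2]>lo)&(P[...,2]<hi); out.append(rect(P[s][:,:2]))
    return out
def scoops():
    "mean of both views: x,y,len,wid,heading, plus disagreement"
    a,b=blobs("top"),blobs("scene")
    for r in a:
        q=min(b,key=lambda v:np.hypot(*(v[:2]-r[:2])))
        print("top",r,"scene",q)
E
python3 - <<'E'
from h import *
D={}
for n in("top","scene"):
    z=np.load(n+"0.npz");D[n]=(z["im"],z["d"],(z["K"],z["R"],z["t"]))
for n in D: 
    print(n,blobs(n,data=D[n]))
    im,d,c=D[n];P=cloud(d,c);hsv=cv2.cvtColor(im,cv2.COLOR_BGR2HSV)
    reg=(P[...,0]>350)&(P[...,0]<590)&(P[...,1]>-220)&(P[...,1]<110)
    H,S,V=[hsv[...,i].astype(int) for i in range(3)]
    # mat
    b,g,r=[im[...,i].astype(int) for i in range(3)]
    mat=reg&(H<9)&(S>110)&(abs(P[...,2]-18)<8)
    v,u=np.nonzero(cv2.morphologyEx(mat.astype(np.uint8),cv2.MORPH_OPEN,np.ones((3,3)))); print("mat",rect(ray(c,np.c_[u,v],18)[:,:2]),"z",np.median(P[mat][:,2]))
    wood=reg&(abs(P[...,2]-18)<7)
    wood=cv2.morphologyEx(wood.astype(np.uint8),cv2.MORPH_OPEN,np.ones((3,3)))
    v,u=np.nonzero(wood); print("board",rect(ray(c,np.c_[u,v],18)[:,:2]))
    kn=reg&(P[...,2]>80)&(P[...,2]<115); q=P[kn]; print("knob",len(q),rect(q[:,:2]),np.percentile(q[:,2],[5,50,90,98]).round(1))
    dk=kn&(V<70);q=P[dk];v,u=np.nonzero(dk);print("dark",len(q),rect(q[:,:2]),"ray@105",rect(ray(c,np.c_[u,v],105)[:,:2]),u.mean(),v.mean())
    q=P[reg&(P[...,2]>45)&(P[...,2]<80)];print("clamp",len(q),rect(q[:,:2]),np.percentile(q[:,2],[5,50,95]).round())
E
```

```text
top [array([526.1, 217.9, 113.3,  40.4,  82.7]), array([521.8, 379.9, 150.6,  18.4,  85.3]), array([418.9, 212.5, 112.9,  39.2,  85. ]), array([412.9, 382.7, 112.5,  39.7, -83.5])]
mat [452.7 -30.4 163.3 113.6 -84.3] z 18.291186861184933
board [470.3 -57.8 269.3 189.3 -84.4]
knob 73 [ 515.6 -118.    43.4   17.2   -2.6] [ 88.7 100.5 105.8 107.9]
dark 0 [0. 0. 0. 0. 0.] ray@105 [0. 0. 0. 0. 0.] nan nan
clamp 82 [459.5 -45.5 251.9  47.4 -42.4] [51. 61. 68.]
scene [array([524.8, 221.5, 113.4,  40.7,  83.9]), array([416.6, 216.2, 114.3,  40.7,  83.8]), array([520.3, 383.1, 150.8,  21. ,  85.4]), array([411.6, 386.7, 115.1,  39.9, -81.9])]
mat [454.  -33.8 150.9 110.6 -84.2] z 19.80910539466393
board [466.8 -51.6 275.3 191.4 -84.2]
knob 135 [ 514.4 -111.6   45.6   17.    -3.5] [ 86.5  98.3 105.  106.9]
dark 103 [ 511.7 -109.1   40.6   12.2    1.6] ray@105 [ 509.  -104.7   46.    31.   -28.7] 352.92233009708735 141.18446601941747
clamp 171 [ 532.9 -109.9   57.4   22.2    6.2] [49. 61. 72.]<stdin>:18: RuntimeWarning: Mean of empty slice.
  ret = ret.dtype.type(ret / rcount)
```

```bash
cat >> h.py <<'E'
def Rt(h,tilt=0):
    "tool pointing down, jaw axis heading h deg, then tilt deg about the jaw axis"
    a=np.radians(h); y=np.array([np.cos(a),np.sin(a),0]); z=np.array([0,0,-1.])
    return Ro.from_matrix(np.c_[np.cross(y,z),y,z])*Ro.from_rotvec([0,np.radians(tilt),0])
def plan(*wp,start=None):
    "wp: (x,y,z,h[,tilt]) TCP targets; prints shift cm and turn rad relative to start (now if None)"
    s=arm.read_state()
    p0,R0=(np.array(s["position"]),Ro.from_quat(s["ee_rot"])) if start is None else (np.array(start[:3],float),Rt(*start[3:]))
    pp,RR=p0,R0
    for w in wp:
        p,R=np.array(w[:3],float),Rt(*w[3:])
        n=max(np.linalg.norm(p-pp)/62.5,np.degrees((RR.inv()*R).magnitude())/10.7)
        print("xyz",(R0.inv().apply(p-p0)/10).round(2).tolist(),"ang",(R0.inv()*R).as_rotvec().round(3).tolist(),"rows>=%.1f"%n); pp,RR=p,R
def st():
    s=arm.read_state(); R=Ro.from_quat(s["ee_rot"]).as_matrix()
    print("t %.2f"%s["clock"],"p",s["position"].round(1),"h %.2f"%np.degrees(np.arctan2(R[1,1],R[0,1])),"z",R[:,2].round(3),"j",s["joints"].round(2),"F",s["contact_force"].round(1),"T",s["wrist_torque"].round(3),"w %.1f"%s["gripper_width"])
E
python3 - <<'E'
from h import *
plan((519,356.5,150,175.35))
plan((519,356.5,60,175.35),(519,356.5,3,175.35),start=(519,356.5,150,175.35))
E
```

```text
xyz [-62.17, 72.36, 8.17] ang [0.002, 0.001, -1.046] rows>=15.3
xyz [0.0, 0.0, 9.0] ang [0.0, 0.0, 0.0] rows>=1.4
xyz [0.0, 0.0, 14.7] ang [0.0, 0.0, 0.0] rows>=0.9
```

{"api": "move_arm", "payload": {
  "moves": [
    {"gripper": 1,"xyz": [-3,3.6,1],"angular": [0,0,-0.06]},
    {"gripper": 1,"xyz": [-6.5,7.6,2],"angular": [0,0,-0.12]},
    {"gripper": 1,"xyz": [-10.2,11.9,3],"angular": [0,0,-0.18]},
    {"gripper": 1,"xyz": [-14,16.3,3],"angular": [0,0,-0.24]},
    {"gripper": 1,"xyz": [-17.8,20.7,3],"angular": [0,0,-0.3]},
    {"gripper": 1,"xyz": [-21.6,25.1,3],"angular": [0,0,-0.36]},
    {"gripper": 1,"xyz": [-25.4,29.5,3],"angular": [0,0,-0.42]},
    {"gripper": 1,"xyz": [-28,32.6,3],"angular": [0,0,-0.5]},
    {"gripper": 1,"xyz": [-31,36,3],"angular": [0,0,-0.5]},
    {"gripper": 1,"xyz": [-31,36,3],"angular": [0,0,-0.5]}
  ]
}}

```text
clock: 1.35
position: [394.2, -104.0, 201.3]
ee_rot: [-0.457, 0.89, 0.0, 0.0]
contact_force: [-0.4, -0.2, -0.6]
gripper_width: 85.2
```

Run:
```python
from h import *
st();plan((519,356.5,150,175.35))
```

```text
t 1.35 p [ 394.2 -104.   201.3] h 144.35 z [ 0.  0. -1.] j [ 0.14  0.03 -0.53 -0.   -1.   -0.77] F [-0.4 -0.2 -0.6] T [-0.011  0.007 -0.048] w 85.2
xyz [-44.69, 16.7, 5.14] ang [-0.0, 0.0, -0.541] rows>=7.7
```

{"api": "move_arm", "payload": {
  "moves": [
    {"gripper": 1,"xyz": [-4.5,1.7,0.5],"angular": [0,0,-0.06]},
    {"gripper": 1,"xyz": [-10,3.7,1],"angular": [0,0,-0.12]},
    {"gripper": 1,"xyz": [-15.5,5.8,2],"angular": [0,0,-0.2]},
    {"gripper": 1,"xyz": [-21,7.8,3],"angular": [0,0,-0.3]},
    {"gripper": 1,"xyz": [-27,10,4],"angular": [0,0,-0.4]},
    {"gripper": 1,"xyz": [-33,12.3,5],"angular": [0,0,-0.48]},
    {"gripper": 1,"xyz": [-38.5,14.4,5.14],"angular": [0,0,-0.541]},
    {"gripper": 1,"xyz": [-42.5,15.9,5.14],"angular": [0,0,-0.541]},
    {"gripper": 1,"xyz": [-44.69,16.7,5.14],"angular": [0,0,-0.541]},
    {"gripper": 1,"xyz": [-44.69,16.7,5.14],"angular": [0,0,-0.541]}
  ]
}}

```text
clock: 2.6
position: [521.1, 354.1, 148.7]
ee_rot: [-0.676, 0.737, -0.0, -0.001]
contact_force: [0.6, -0.4, -0.3]
gripper_width: 85.8
```

Run:
```python
from h import *
st()
D={n:grab(n) for n in("top","scene")}
for n in D: print(n,blobs(n,data=D[n],minA=40))
im=D["scene"][0];cv2.imwrite("pics/s2.png",cv2.resize(im[130:330,140:390],None,fx=3,fy=3,interpolation=cv2.INTER_CUBIC))
plan((519,356.5,60,175.35),(519,356.5,3,175.35))
```

```text
t 2.60 p [521.1 354.1 148.7] h 175.09 z [-0.001 -0.001 -1.   ] j [ 0.85  0.46 -0.09 -0.   -1.02 -0.94] F [ 0.6 -0.4 -0.3] T [-0.017  0.019  0.025] w 85.8
top [array([526.6, 217.9, 112.3,  39.5,  84.7]), array([518. , 335. ,  60.9,  17.6,  85.4]), array([419. , 212.4, 112.4,  39.3,  84.7]), array([413. , 382.4, 112.6,  39.3, -83.2])]
scene [array([524.6, 221.6, 112.5,  40.2,  84.1]), array([417. , 215.6, 114.8,  40.1,  84.5]), array([520.5, 383.2, 150.1,  20.6,  85.4]), array([412.1, 386.4, 112.8,  40.9, -82.9])]
xyz [-0.41, 0.19, 8.92] ang [0.001, -0.001, -0.006] rows>=1.4
xyz [-0.41, 0.18, 14.62] ang [0.001, -0.001, -0.006] rows>=0.9
```

View pics/s2.png

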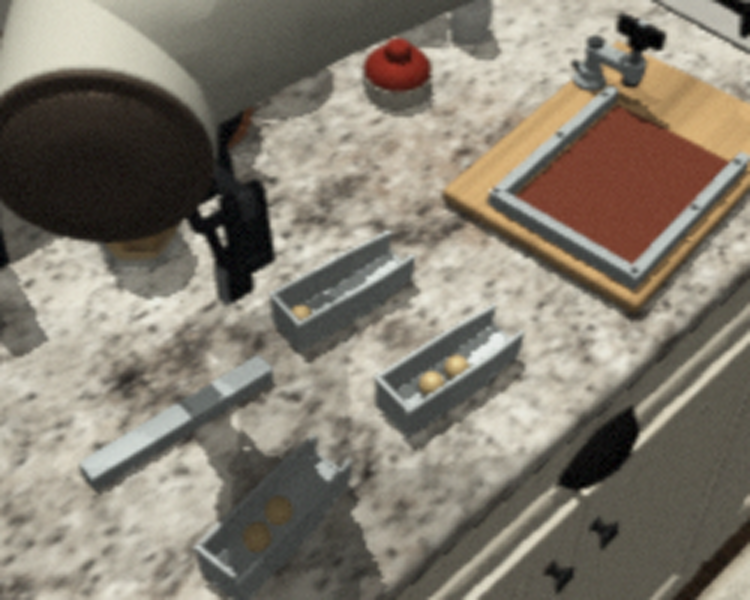

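{"api": "move_arm", "payload": {
  "moves": [
    {"gripper": 1,"xyz": [-0.41,0.19,4.5],"angular": [0,0,-0.006]},
    {"gripper": 1,"xyz": [-0.41,0.19,8.9],"angular": [0,0,-0.006]},
    {"gripper": 1,"xyz": [-0.41,0.19,12],"angular": [0,0,-0.006]},
    {"gripper": 1,"xyz": [-0.41,0.19,13.6],"angular": [0,0,-0.006]},
    {"gripper": 1,"xyz": [-0.41,0.19,14.6],"angular": [0,0,-0.006]},
    {"gripper": 1,"xyz": [-0.41,0.19,14.6],"angular": [0,0,-0.006]}
  ]
}}

```text
clock: 3.45
position: [519.4, 357.7, 4.2]
ee_rot: [-0.678, 0.735, -0.0, 0.0]
contact_force: [0.6, 0.1, 0.5]
gripper_width: 85.2
```

Run:
```python
from h import *
st()
```

```text
t 3.45 p [519.4 357.7   4.2] h 175.40 z [ 0.  0. -1.] j [ 0.86  0.63 -0.22  0.   -0.72 -0.94] F [0.6 0.1 0.5] T [-0.007 -0.032 -0.001] w 85.2
```

{"api": "move_arm", "payload": {
  "moves": [
    {"gripper": -1,"xyz": [0,0,0.1],"angular": [0,0,0]},
    {"gripper": -1,"xyz": [0,0,0.1],"angular": [0,0,0]},
    {"gripper": -1,"xyz": [0,0,0.1],"angular": [0,0,0]},
    {"gripper": -1,"xyz": [0,0,0.1],"angular": [0,0,0]},
    {"gripper": -1,"xyz": [0,0,0.1],"angular": [0,0,0]},
    {"gripper": -1,"xyz": [0,0,0.1],"angular": [0,0,0]},
    {"gripper": -1,"xyz": [0,0,0.1],"angular": [0,0,0]},
    {"gripper": -1,"xyz": [0,0,0.1],"angular": [0,0,0]}
  ]
}}

```text
clock: 4.45
position: [519.3, 358.2, 3.5]
ee_rot: [-0.678, 0.735, -0.0, 0.0]
contact_force: [-2.3, -0.0, 4.9]
gripper_width: 16.3
```

Run:
```python
from h import *
st()
```

```text
t 4.45 p [519.3 358.2   3.5] h 175.43 z [ 0.  0. -1.] j [ 0.86  0.63 -0.22  0.   -0.72 -0.94] F [-2.3 -0.   4.9] T [-0.057  0.619  0.03 ] w 16.3
```

Run:
```python
from h import *
plan((519,358,150,175.4),(480,100,150,135.6),(439.7,-159.6,150,95.75))
print();plan((439.7,-159.6,40,95.75),start=(439.7,-159.6,150,95.75))
```

```text
xyz [0.01, 0.02, -14.65] ang [-0.0, 0.0, 0.001] rows>=2.3
xyz [26.04, 1.85, -14.66] ang [-0.0, 0.0, 0.695] rows>=4.2
xyz [52.24, 3.8, -14.67] ang [-0.0, 0.001, 1.391] rows>=4.2

xyz [0.0, 0.0, 11.0] ang [0.0, 0.0, 0.0] rows>=1.8
```

{"api": "move_arm", "payload": {
  "moves": [
    {"gripper": -1,"xyz": [0,0,-3],"angular": [0,0,0]},
    {"gripper": -1,"xyz": [0,0,-8],"angular": [0,0,0]},
    {"gripper": -1,"xyz": [0,0,-13],"angular": [0,0,0]},
    {"gripper": -1,"xyz": [0,0,-14.7],"angular": [0,0,0]},
    {"gripper": -1,"xyz": [4,0.3,-14.7],"angular": [0,0,0.11]},
    {"gripper": -1,"xyz": [9,0.7,-14.7],"angular": [0,0,0.25]},
    {"gripper": -1,"xyz": [14.5,1,-14.7],"angular": [0,0,0.4]},
    {"gripper": -1,"xyz": [20,1.4,-14.7],"angular": [0,0,0.55]},
    {"gripper": -1,"xyz": [26,1.9,-14.7],"angular": [0,0,0.7]},
    {"gripper": -1,"xyz": [26,1.9,-14.7],"angular": [0,0,0.7]}
  ]
}}

```text
clock: 5.7
position: [476.0, 96.0, 147.5]
ee_rot: [-0.382, 0.924, 0.0, -0.004]
contact_force: [0.5, 1.0, -4.3]
gripper_width: 16.3
```

Run:
```python
from h import *
st()
plan((439.7,-159.6,150,95.75))
```

```text
t 5.70 p [476.   96.  147.5] h 134.94 z [-0.007 -0.002 -1.   ] j [ 0.53  0.24 -0.44 -0.   -0.9  -1.32] F [ 0.5  1.  -4.3] T [-0.021  0.004 -0.053] w 16.3
xyz [20.63, -15.53, -0.17] ang [0.001, -0.007, 0.684] rows>=4.1
```

{"api": "move_arm", "payload": {
  "moves": [
    {"gripper": -1,"xyz": [3,-2.2,-0.2],"angular": [0,0,0.1]},
    {"gripper": -1,"xyz": [7,-5.3,-0.2],"angular": [0,0,0.24]},
    {"gripper": -1,"xyz": [11.5,-8.6,-0.2],"angular": [0,0,0.38]},
    {"gripper": -1,"xyz": [16,-12,-0.2],"angular": [0,0,0.54]},
    {"gripper": -1,"xyz": [19,-14.3,-0.2],"angular": [0,0,0.65]},
    {"gripper": -1,"xyz": [20.63,-15.53,-0.2],"angular": [0,0,0.684]},
    {"gripper": -1,"xyz": [20.63,-15.53,-0.2],"angular": [0,0,0.684]},
    {"gripper": -1,"xyz": [20.63,-15.53,-0.2],"angular": [0,0,0.684]}
  ]
}}

```text
clock: 6.7
position: [444.4, -155.0, 150.9]
ee_rot: [-0.054, 0.999, 0.0, -0.001]
contact_force: [-0.1, 0.7, -3.9]
gripper_width: 16.5
```

Run:
```python
from h import *
st()
D={n:grab(n) for n in("top","scene")}
im=D["scene"][0];cv2.imwrite("pics/s3.png",cv2.resize(im[80:240,250:450],None,fx=3.5,fy=3.5,interpolation=cv2.INTER_CUBIC))
# visible bar end in each view: cloud points near bar height z 140-170 beyond the fingers
for n in D:
    P=cloud(D[n][1],D[n][2]); m=(P[...,2]>140)&(P[...,2]<172)&(P[...,0]>330)&(P[...,0]<580)&(P[...,1]>-210)&(P[...,1]<-110)
    q=P[m]; print(n,len(q),rect(q[:,:2]) if len(q)>3 else "", q[:,0].min(),q[:,0].max())
```

```text
t 6.70 p [ 444.4 -155.   150.9] h 96.15 z [-0.002  0.    -1.   ] j [ 0.01  0.21 -0.47 -0.   -0.89 -1.47] F [-0.1  0.7 -3.9] T [ 0.03  -0.002 -0.005] w 16.5
top 126 [ 470.  -154.3  149.6   20.8    6.3] 395.2169601810387 544.8867086544869
scene 545 [ 467.6 -145.4  150.7   38.6   10.7] 393.1944867737462 542.59909795069
```

View pics/s3.png

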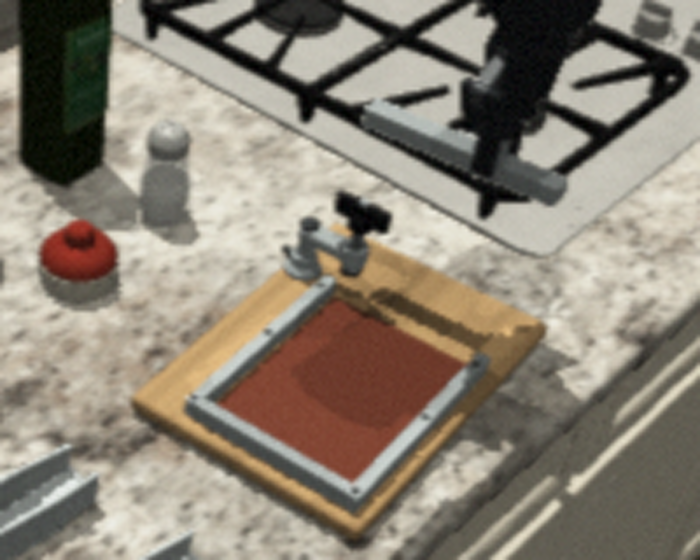

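Run:
```python
from h import *
plan((438.8,-159.6,150,95.75),(438.8,-159.6,40,95.75),(438.8,-159.6,24,95.75))
```

```text
xyz [0.65, -0.42, 0.14] ang [0.0, -0.001, 0.008] rows>=0.1
xyz [0.64, -0.42, 11.14] ang [0.0, -0.001, 0.008] rows>=1.8
xyz [0.64, -0.42, 12.74] ang [0.0, -0.001, 0.008] rows>=0.3
```

{"api": "move_arm", "payload": {
  "moves": [
    {"gripper": -1,"xyz": [0.65,-0.42,1],"angular": [0,0,0.008]},
    {"gripper": -1,"xyz": [0.65,-0.42,4],"angular": [0,0,0.008]},
    {"gripper": -1,"xyz": [0.65,-0.42,8],"angular": [0,0,0.008]},
    {"gripper": -1,"xyz": [0.65,-0.42,10.5],"angular": [0,0,0.008]},
    {"gripper": -1,"xyz": [0.65,-0.42,11.8],"angular": [0,0,0.008]},
    {"gripper": -1,"xyz": [0.65,-0.42,12.4],"angular": [0,0,0.008]},
    {"gripper": -1,"xyz": [0.65,-0.42,12.7],"angular": [0,0,0.008]},
    {"gripper": -1,"xyz": [0.65,-0.42,12.7],"angular": [0,0,0.008]}
  ]
}}

```text
clock: 7.8
position: [439.3, -160.5, 25.5]
ee_rot: [-0.049, 0.999, -0.0, 0.001]
contact_force: [0.1, 0.5, -3.8]
gripper_width: 16.1
```

Run:
```python
from h import *
st()
plan((438.8,-159.6,22.5,95.75),(438.8-3.0,-159.6+29.9,22.5,95.75))
```

```text
t 7.80 p [ 439.3 -160.5   25.5] h 95.67 z [ 0.001 -0.    -1.   ] j [-0.    0.4  -0.62  0.   -0.55 -1.47] F [ 0.1  0.5 -3.8] T [-0.032  0.123 -0.018] w 16.1
xyz [0.04, 0.09, 0.3] ang [-0.0, 0.001, -0.001] rows>=0.1
xyz [0.04, 3.1, 0.3] ang [-0.0, 0.001, -0.001] rows>=0.5
```

{"api": "move_arm", "payload": {
  "moves": [
    {"gripper": -1,"xyz": [0.04,0.5,0.3],"angular": [0,0,0]},
    {"gripper": -1,"xyz": [0.04,1.2,0.3],"angular": [0,0,0]},
    {"gripper": -1,"xyz": [0.04,1.9,0.3],"angular": [0,0,0]},
    {"gripper": -1,"xyz": [0.04,2.5,0.3],"angular": [0,0,0]},
    {"gripper": -1,"xyz": [0.04,2.9,0.3],"angular": [0,0,0]},
    {"gripper": -1,"xyz": [0.04,3.1,0.3],"angular": [0,0,0]},
    {"gripper": -1,"xyz": [0.04,3.1,0.3],"angular": [0,0,0]}
  ]
}}

```text
clock: 8.68
position: [435.4, -129.5, 21.9]
ee_rot: [-0.05, 0.999, 0.0, 0.0]
contact_force: [-0.3, -0.2, -2.3]
gripper_width: 16.3
```

Run:
```python
from h import *
st()
```

```text
t 8.68 p [ 435.4 -129.5   21.9] h 95.67 z [ 0.  0. -1.] j [ 0.07  0.39 -0.66  0.   -0.53 -1.54] F [-0.3 -0.2 -2.3] T [-0.021  0.041 -0.027] w 16.3
```

{"api": "move_arm", "payload": {
  "moves": [
    {"gripper": -1,"xyz": [0,0.1,0],"angular": [0,0,0]},
    {"gripper": -1,"xyz": [0,0.2,0],"angular": [0,0,0]},
    {"gripper": -1,"xyz": [0,0.3,0],"angular": [0,0,0]},
    {"gripper": -1,"xyz": [0,0.35,0],"angular": [0,0,0]},
    {"gripper": -1,"xyz": [0,0.4,0],"angular": [0,0,0]},
    {"gripper": -1,"xyz": [0,0.4,0],"angular": [0,0,0]}
  ]
}}

```text
clock: 9.43
position: [434.9, -125.6, 21.9]
ee_rot: [-0.049, 0.999, 0.0, -0.0]
contact_force: [0.6, -0.2, -4.2]
gripper_width: 15.9
```

Run:
```python
from h import *
st()
```

```text
t 9.43 p [ 434.9 -125.6   21.9] h 95.66 z [-0.  0. -1.] j [ 0.08  0.38 -0.66 -0.   -0.53 -1.55] F [ 0.6 -0.2 -4.2] T [0.008 0.102 0.034] w 15.9
```

{"api": "move_arm", "payload": {
  "moves": [
    {"gripper": -1,"xyz": [0,0.1,0],"angular": [0,0,0]},
    {"gripper": -1,"xyz": [0,0.2,0],"angular": [0,0,0]},
    {"gripper": -1,"xyz": [0,0.2,0],"angular": [0,0,0]}
  ]
}}

```text
clock: 9.8
position: [434.8, -124.3, 21.9]
ee_rot: [-0.05, 0.999, -0.0, -0.0]
contact_force: [1.2, -4.6, -5.2]
gripper_width: 16.5
```

Run:
```python
from h import *
st()
```

```text
t 9.80 p [ 434.8 -124.3   21.9] h 95.68 z [-0.    -0.001 -1.   ] j [ 0.08  0.38 -0.66  0.   -0.53 -1.56] F [ 1.2 -4.6 -5.2] T [-1.511 -0.086  0.061] w 16.5
```

{"api": "move_arm", "payload": {
  "moves": [
    {"gripper": -1,"xyz": [0,0.1,0],"angular": [0,0,0]},
    {"gripper": -1,"xyz": [0,0.15,0],"angular": [0,0,0]},
    {"gripper": -1,"xyz": [0,0.15,0],"angular": [0,0,0]}
  ]
}}

```text
clock: 10.18
position: [434.8, -124.1, 21.9]
ee_rot: [-0.05, 0.999, -0.001, -0.0]
contact_force: [1.5, -14.7, -7.4]
gripper_width: 16.2
```

Run:
```python
from h import *
st()
```

```text
t 10.18 p [ 434.8 -124.1   21.9] h 95.69 z [-0.    -0.002 -1.   ] j [ 0.08  0.38 -0.66  0.   -0.52 -1.56] F [  1.5 -14.7  -7.4] T [-4.395 -0.569 -0.032] w 16.2
```

{"api": "move_arm", "payload": {
  "moves": [
    {"gripper": -1,"xyz": [0,0,0.05],"angular": [0,0,0]},
    {"gripper": -1,"xyz": [0,-0.05,0.1],"angular": [0,0,0]},
    {"gripper": -1,"xyz": [0,-0.05,0.1],"angular": [0,0,0]}
  ]
}}

```text
clock: 10.55
position: [434.8, -124.2, 21.6]
ee_rot: [-0.05, 0.999, -0.001, 0.0]
contact_force: [-0.7, -10.0, 1.8]
gripper_width: 16.4
```

Run:
```python
from h import *
st()
```

```text
t 10.55 p [ 434.8 -124.2   21.6] h 95.69 z [ 0.    -0.002 -1.   ] j [ 0.08  0.38 -0.66  0.   -0.52 -1.56] F [ -0.7 -10.    1.8] T [-3.013  0.172  0.052] w 16.4
```

Down on the board (force flipped to +1.8). Release, rise and look.

{"api": "move_arm", "payload": {
  "moves": [
    {"gripper": -0.2,"xyz": [0,0,0],"angular": [0,0,0]},
    {"gripper": -0.2,"xyz": [0,0,0],"angular": [0,0,0]},
    {"gripper": -0.2,"xyz": [0,0,0],"angular": [0,0,0]},
    {"gripper": -0.2,"xyz": [0,0,-2],"angular": [0,0,0]},
    {"gripper": -0.2,"xyz": [0,0,-6],"angular": [0,0,0]},
    {"gripper": -0.2,"xyz": [0,-3,-12],"angular": [0,0,0]},
    {"gripper": -0.2,"xyz": [0,-8,-16],"angular": [0,0,0]},
    {"gripper": -0.2,"xyz": [0,-14,-16],"angular": [0,0,0]},
    {"gripper": -0.2,"xyz": [0,-18,-16],"angular": [0,0,0]},
    {"gripper": -0.2,"xyz": [0,-18,-16],"angular": [0,0,0]}
  ]
}}

```text
clock: 11.8
position: [452.4, -303.9, 180.5]
ee_rot: [-0.048, 0.999, -0.0, -0.0]
contact_force: [0.9, 1.3, -0.0]
gripper_width: 34.1
```

Run:
```python
from h import *
st()
D={n:grab(n) for n in("top","scene")}
for n in D:
    im,d,c=D[n];np.savez(n+"1.npz",im=im,d=d,K=c[0],R=c[1],t=c[2])
    P=cloud(d,c)
    a=np.radians(5.75);ex=np.array([np.cos(a),np.sin(a)]);ey=np.array([-ex[1],ex[0]])
    fx=(P[...,:2]-[470,-56])@ex; fy=(P[...,:2]-[470,-56])@ey
    hsv=cv2.cvtColor(im,cv2.COLOR_BGR2HSV)
    m=(P[...,2]>26)&(P[...,2]<40)&(fy<-50)&(fy>-85)&(fx>-105)&(fx<75)
    q=np.c_[fx[m],fy[m]];r=rect(q); print(n,"bar(frame)",r,"z",np.median(P[m][:,2]))
    k=(P[...,2]>94)&(P[...,2]<112)&(abs(fx-40)<35)&(abs(fy+64)<35)
    print("knob",k.sum(),rect(np.c_[fx[k],fy[k]]),np.percentile(P[k][:,2],[50,90,98]).round(1))
t=cv2.resize(D["top"][0][185:265,280:390],None,fx=5,fy=5,interpolation=cv2.INTER_CUBIC);s=cv2.resize(D["scene"][0][125:240,280:415],None,fx=4,fy=4,interpolation=cv2.INTER_CUBIC)
cv2.imwrite("pics/t4.png",t);cv2.imwrite("pics/s4.png",s)
```

```text
t 11.80 p [ 452.4 -303.9  180.5] h 95.45 z [-0. -0. -1.] j [-0.29  0.29 -0.26  0.   -1.01 -1.18] F [ 0.9  1.3 -0. ] T [ 0.073  0.014 -0.049] w 34.1
top bar(frame) [ -9.  -66.5 167.5  31.2   0.8] z 33.3633184462423
knob 58 [ 39.3 -67.6  44.2  13.4   0.5] [101.9 105.6 108.5]
scene bar(frame) [ -9.1 -61.6 167.9  22.5  -0.3] z 34.247909015798236
knob 90 [ 38.6 -61.8  45.1  11.8  -0.2] [101.6 105.4 106.5]
```

View pics/s4.png

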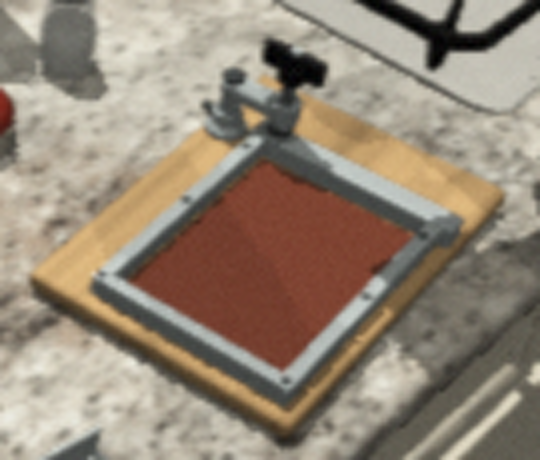

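Run:
```python
from h import *
plan((490,-220,160,185.5));plan((530,-114.6,140,275.7),start=(490,-220,160,185.5))
```

```text
xyz [-4.58, 7.76, 2.05] ang [0.001, -0.0, -1.569] rows>=8.4
xyz [-10.11, -4.99, 2.0] ang [0.0, 0.0, -1.574] rows>=8.4
```

{"api": "move_arm", "payload": {
  "moves": [
    {"gripper": -1,"xyz": [-0.5,0.8,0.2],"angular": [0,0,-0.15]},
    {"gripper": -1,"xyz": [-1,1.7,0.4],"angular": [0,0,-0.32]},
    {"gripper": -1,"xyz": [-1.5,2.6,0.7],"angular": [0,0,-0.5]},
    {"gripper": -1,"xyz": [-2,3.5,0.9],"angular": [0,0,-0.68]},
    {"gripper": -1,"xyz": [-2.5,4.4,1.1],"angular": [0,0,-0.86]},
    {"gripper": -1,"xyz": [-3,5.3,1.4],"angular": [0,0,-1.04]},
    {"gripper": -1,"xyz": [-3.6,6.2,1.7],"angular": [0,0,-1.22]},
    {"gripper": -1,"xyz": [-4.2,7,2],"angular": [0,0,-1.4]},
    {"gripper": -1,"xyz": [-4.6,7.8,2],"angular": [0,0,-1.57]},
    {"gripper": -1,"xyz": [-4.6,7.8,2],"angular": [0,0,-1.57]}
  ]
}}

```text
clock: 13.15
position: [490.5, -218.0, 161.0]
ee_rot: [0.741, -0.671, -0.0, -0.0]
contact_force: [0.6, 0.6, 0.5]
gripper_width: 0.0
```

{"api": "move_arm", "payload": {
  "moves": [
    {"gripper": -1,"xyz": [-1,-0.5,0.2],"angular": [0,0,-0.15]},
    {"gripper": -1,"xyz": [-2,-1,0.4],"angular": [0,0,-0.32]},
    {"gripper": -1,"xyz": [-3.3,-1.6,0.7],"angular": [0,0,-0.5]},
    {"gripper": -1,"xyz": [-4.5,-2.2,0.9],"angular": [0,0,-0.68]},
    {"gripper": -1,"xyz": [-5.6,-2.8,1.1],"angular": [0,0,-0.86]},
    {"gripper": -1,"xyz": [-6.7,-3.3,1.4],"angular": [0,0,-1.04]},
    {"gripper": -1,"xyz": [-8,-4,1.7],"angular": [0,0,-1.22]},
    {"gripper": -1,"xyz": [-9.2,-4.6,2],"angular": [0,0,-1.4]},
    {"gripper": -1,"xyz": [-10.1,-5,2],"angular": [0,0,-1.57]},
    {"gripper": -1,"xyz": [-10.1,-5,2],"angular": [0,0,-1.57]}
  ]
}}

```text
clock: 14.4
position: [530.3, -113.5, 141.0]
ee_rot: [0.999, 0.047, 0.0, -0.0]
contact_force: [-0.5, -0.1, -0.7]
gripper_width: 0.1
```

Run:
```python
from h import *
st();plan((530,-114.6,115,275.7),(530,-114.6,107,275.7))
```

```text
t 14.40 p [ 530.3 -113.5  141. ] h -84.58 z [ 0.  0. -1.] j [ 0.09  0.33 -0.32 -0.   -0.92  1.58] F [-0.5 -0.1 -0.7] T [-0.01  -0.012 -0.008] w 0.1
xyz [-0.04, 0.11, 2.6] ang [-0.0, -0.0, -0.005] rows>=0.4
xyz [-0.04, 0.11, 3.4] ang [-0.0, -0.0, -0.005] rows>=0.1
```

{"api": "move_arm", "payload": {
  "moves": [
    {"gripper": -1,"xyz": [0,0.1,1.5],"angular": [0,0,0]},
    {"gripper": -1,"xyz": [0,0.1,2.6],"angular": [0,0,0]},
    {"gripper": -1,"xyz": [0,0.1,3.0],"angular": [0,0,0]},
    {"gripper": -1,"xyz": [0,0.1,3.1],"angular": [0,0,0]},
    {"gripper": -1,"xyz": [0,0.1,3.1],"angular": [0,0,0]}
  ]
}}

```text
clock: 15.02
position: [530.7, -115.3, 110.0]
ee_rot: [0.999, 0.048, 0.0, 0.0]
contact_force: [-0.2, 0.4, -0.4]
gripper_width: 0.1
```

{"api": "move_arm", "payload": {
  "moves": [
    {"gripper": -1,"xyz": [0,0,0.1],"angular": [0,0,0]},
    {"gripper": -1,"xyz": [0,0,0.1],"angular": [0,0,0]},
    {"gripper": -1,"xyz": [0,0,0.1],"angular": [0,0,0]}
  ]
}}

```text
clock: 15.4
position: [530.5, -115.2, 109.1]
ee_rot: [0.999, 0.049, 0.0, 0.0]
contact_force: [-0.4, -1.2, -0.6]
gripper_width: 0.2
```

{"api": "move_arm", "payload": {
  "moves": [
    {"gripper": -1,"xyz": [0,0,0.1],"angular": [0,0,0]},
    {"gripper": -1,"xyz": [0,0,0.1],"angular": [0,0,0]},
    {"gripper": -1,"xyz": [0,0,0.1],"angular": [0,0,0]}
  ]
}}

```text
clock: 15.78
position: [530.5, -115.2, 107.9]
ee_rot: [0.999, 0.049, -0.0, 0.0]
contact_force: [-0.2, -0.4, -0.4]
gripper_width: 0.1
```

{"api": "move_arm", "payload": {
  "moves": [
    {"gripper": -1,"xyz": [0,0,0.1],"angular": [0,0,0]},
    {"gripper": -1,"xyz": [0,0,0.1],"angular": [0,0,0]},
    {"gripper": -1,"xyz": [0,0,0.1],"angular": [0,0,0]}
  ]
}}

```text
clock: 16.15
position: [530.4, -115.2, 106.9]
ee_rot: [0.999, 0.049, -0.0, 0.0]
contact_force: [-0.2, -0.9, -0.1]
gripper_width: -0.0
```

{"api": "move_arm", "payload": {
  "moves": [
    {"gripper": -1,"xyz": [0,0,0.05],"angular": [0,0,0]},
    {"gripper": -1,"xyz": [0,0,0.05],"angular": [0,0,0]},
    {"gripper": -1,"xyz": [0,0,0.05],"angular": [0,0,0]}
  ]
}}

```text
clock: 16.52
position: [530.5, -115.3, 106.4]
ee_rot: [0.999, 0.049, 0.0, 0.0]
contact_force: [0.8, -0.5, 0.8]
gripper_width: 0.1
```

{"api": "move_arm", "payload": {
  "moves": [
    {"gripper": -1,"xyz": [0,0,0.05],"angular": [0,0,0]},
    {"gripper": -1,"xyz": [0,0,0.05],"angular": [0,0,0]},
    {"gripper": -1,"xyz": [0,0,0.05],"angular": [0,0,0]}
  ]
}}

```text
clock: 16.9
position: [530.4, -115.2, 105.9]
ee_rot: [0.999, 0.049, -0.0, -0.0]
contact_force: [0.4, -0.5, 0.1]
gripper_width: 0.1
```

{"api": "move_arm", "payload": {
  "moves": [
    {"gripper": -1,"xyz": [0,0,0.05],"angular": [0,0,0]},
    {"gripper": -1,"xyz": [0,0,0.05],"angular": [0,0,0]},
    {"gripper": -1,"xyz": [0,0,0.05],"angular": [0,0,0]}
  ]
}}

```text
clock: 17.27
position: [530.5, -115.3, 105.4]
ee_rot: [0.999, 0.049, 0.0, 0.0]
contact_force: [-0.8, -0.7, 0.5]
gripper_width: -0.0
```

{"api": "move_arm", "payload": {
  "moves": [
    {"gripper": -1,"xyz": [0,0,0.05],"angular": [0,0,0]},
    {"gripper": -1,"xyz": [0,0,0.05],"angular": [0,0,0]},
    {"gripper": -1,"xyz": [0,0,0.05],"angular": [0,0,0]}
  ]
}}

```text
clock: 17.65
position: [530.4, -115.3, 104.9]
ee_rot: [0.999, 0.049, -0.0, -0.0]
contact_force: [-0.6, -0.1, -0.5]
gripper_width: 0.2
```

{"api": "move_arm", "payload": {
  "moves": [
    {"gripper": -1,"xyz": [0,0,0.05],"angular": [0,0,0]},
    {"gripper": -1,"xyz": [0,0,0.05],"angular": [0,0,0]}
  ]
}}

```text
clock: 17.9
position: [530.4, -115.3, 104.4]
ee_rot: [0.999, 0.049, -0.0, -0.0]
contact_force: [0.6, 0.5, 0.2]
gripper_width: -0.2
```

{"api": "move_arm", "payload": {
  "moves": [
    {"gripper": -1,"xyz": [0,0,0.05],"angular": [0,0,0]},
    {"gripper": -1,"xyz": [0,0,0.05],"angular": [0,0,0]}
  ]
}}

```text
clock: 18.15
position: [530.5, -115.3, 104.0]
ee_rot: [0.999, 0.049, 0.0, 0.0]
contact_force: [0.2, 0.7, -0.2]
gripper_width: -0.1
```

{"api": "move_arm", "payload": {
  "moves": [
    {"gripper": -1,"xyz": [0,0,0.05],"angular": [0,0,0]},
    {"gripper": -1,"xyz": [0,0,0.05],"angular": [0,0,0]}
  ]
}}

```text
clock: 18.4
position: [530.6, -115.3, 103.8]
ee_rot: [0.999, 0.049, 0.0, 0.0]
contact_force: [-1.9, -0.9, 4.1]
gripper_width: -0.2
```

{"api": "move_arm", "payload": {
  "moves": [
    {"gripper": -1,"xyz": [0,0,0.05],"angular": [0,0,0]},
    {"gripper": -1,"xyz": [0,0,0.05],"angular": [0,0,0]}
  ]
}}

```text
clock: 18.65
position: [530.7, -115.3, 103.7]
ee_rot: [0.999, 0.049, 0.0, 0.0]
contact_force: [-1.7, 0.6, 6.4]
gripper_width: -0.2
```

{"api": "move_arm", "payload": {
  "moves": [
    {"gripper": -1,"xyz": [0,0,0.05],"angular": [0,0,0]},
    {"gripper": -1,"xyz": [0,0,0.05],"angular": [0,0,0]}
  ]
}}

```text
clock: 18.9
position: [530.8, -115.3, 103.6]
ee_rot: [0.999, 0.049, 0.001, 0.0]
contact_force: [-2.4, 1.1, 8.2]
gripper_width: -0.1
```

Run:
```python
from h import *
st();plan((530,-115,130,275.4),(426.7,-124.7,110,275.4),(426.7,-124.7,40,275.4),(426.7,-124.7,37,275.4))
```

```text
t 18.90 p [ 530.8 -115.3  103.6] h -84.40 z [ 0.001 -0.    -1.   ] j [ 0.08  0.38 -0.36  0.   -0.83  1.58] F [-2.4  1.1  8.2] T [0.318 0.717 0.02 ] w -0.1
xyz [-0.07, -0.04, -2.64] ang [0.001, -0.001, 0.004] rows>=0.4
xyz [-10.45, -0.08, -0.65] ang [0.001, -0.001, 0.004] rows>=1.7
xyz [-10.46, -0.09, 6.35] ang [0.001, -0.001, 0.004] rows>=1.1
xyz [-10.46, -0.09, 6.65] ang [0.001, -0.001, 0.004] rows>=0.0
```

{"api": "move_arm", "payload": {
  "moves": [
    {"gripper": -1,"xyz": [0,0,-2.6],"angular": [0,0,0]},
    {"gripper": -1,"xyz": [-4,0,-2.6],"angular": [0,0,0]},
    {"gripper": -1,"xyz": [-8.5,0,-1.5],"angular": [0,0,0]},
    {"gripper": -1,"xyz": [-10.4,-0.1,1],"angular": [0,0,0]},
    {"gripper": -1,"xyz": [-10.4,-0.1,4.5],"angular": [0,0,0]},
    {"gripper": -1,"xyz": [-10.4,-0.1,6],"angular": [0,0,0]},
    {"gripper": -1,"xyz": [-10.4,-0.1,6.4],"angular": [0,0,0]},
    {"gripper": -1,"xyz": [-10.4,-0.1,6.6],"angular": [0,0,0]},
    {"gripper": -1,"xyz": [-10.4,-0.1,6.6],"angular": [0,0,0]}
  ]
}}

```text
clock: 20.02
position: [427.3, -124.3, 36.8]
ee_rot: [0.999, 0.049, 0.001, -0.0]
contact_force: [0.0, 0.0, 0.6]
gripper_width: -0.1
```

{"api": "move_arm", "payload": {
  "moves": [
    {"gripper": -1,"xyz": [0,0,0.1],"angular": [0,0,0]},
    {"gripper": -1,"xyz": [0,0,0.1],"angular": [0,0,0]}
  ]
}}

```text
clock: 20.27
position: [427.1, -124.3, 35.7]
ee_rot: [0.999, 0.049, 0.0, -0.0]
contact_force: [0.2, 0.2, -0.5]
gripper_width: 0.1
```

{"api": "move_arm", "payload": {
  "moves": [
    {"gripper": -1,"xyz": [0,0,0.05],"angular": [0,0,0]},
    {"gripper": -1,"xyz": [0,0,0.05],"angular": [0,0,0]}
  ]
}}

```text
clock: 20.52
position: [426.8, -124.4, 34.9]
ee_rot: [0.999, 0.049, 0.0, -0.0]
contact_force: [0.5, -0.4, -0.7]
gripper_width: -0.1
```

{"api": "move_arm", "payload": {
  "moves": [
    {"gripper": -1,"xyz": [0,0,0.05],"angular": [0,0,0]},
    {"gripper": -1,"xyz": [0,0,0.05],"angular": [0,0,0]}
  ]
}}

```text
clock: 20.78
position: [426.8, -124.4, 34.3]
ee_rot: [0.999, 0.049, -0.0, -0.0]
contact_force: [0.6, 0.1, 0.3]
gripper_width: -0.1
```

{"api": "move_arm", "payload": {
  "moves": [
    {"gripper": -1,"xyz": [0,0,0.05],"angular": [0,0,0]},
    {"gripper": -1,"xyz": [0,0,0.05],"angular": [0,0,0]}
  ]
}}

```text
clock: 21.02
position: [426.9, -124.3, 34.1]
ee_rot: [0.999, 0.049, 0.0, 0.0]
contact_force: [-0.9, 0.1, 2.8]
gripper_width: 0.1
```

{"api": "move_arm", "payload": {
  "moves": [
    {"gripper": -1,"xyz": [0,0,0.05],"angular": [0,0,0]},
    {"gripper": -1,"xyz": [0,0,0.05],"angular": [0,0,0]}
  ]
}}

```text
clock: 21.28
position: [426.9, -124.4, 34.1]
ee_rot: [0.999, 0.049, 0.0, 0.0]
contact_force: [-2.3, 1.1, 7.6]
gripper_width: -0.0
```

Run:
```python
from h import *
st();plan((427,-124.4,125,275.75),(515.7,-116,125,275.75),(515.7,-116,87.5,275.75))
```

```text
t 21.27 p [ 426.9 -124.4   34.1] h -84.41 z [ 0. -0. -1.] j [ 0.08  0.35 -0.67  0.   -0.55  1.58] F [-2.3  1.1  7.6] T [ 0.31   0.608 -0.006] w -0.0
xyz [0.01, 0.01, -9.09] ang [0.0, -0.0, -0.003] rows>=1.5
xyz [8.92, 0.04, -9.09] ang [0.0, -0.0, -0.003] rows>=1.4
xyz [8.92, 0.03, -5.34] ang [0.0, -0.0, -0.003] rows>=0.6
```

{"api": "move_arm", "payload": {
  "moves": [
    {"gripper": -1,"xyz": [0,0,-5],"angular": [0,0,0]},
    {"gripper": -1,"xyz": [0,0,-9.1],"angular": [0,0,0]},
    {"gripper": -0.4,"xyz": [4,0,-9.1],"angular": [0,0,0]},
    {"gripper": -0.4,"xyz": [8,0,-9.1],"angular": [0,0,0]},
    {"gripper": -0.4,"xyz": [8.9,0,-9.1],"angular": [0,0,0]},
    {"gripper": -0.4,"xyz": [8.9,0,-9.1],"angular": [0,0,0]}
  ]
}}

```text
clock: 22.02
position: [515.0, -115.6, 123.6]
ee_rot: [0.999, 0.048, -0.001, -0.0]
contact_force: [-1.0, 0.3, 0.1]
gripper_width: 25.7
```

Run:
```python
from h import *
st();plan((515.7,-116,100,275.75),(515.7,-116,87.5,275.75))
```

```text
t 22.02 p [ 515.  -115.6  123.6] h -84.44 z [-0.002  0.    -1.   ] j [ 0.09  0.33 -0.38 -0.   -0.87  1.58] F [-1.   0.3  0.1] T [-0.013  0.071 -0.046] w 25.7
xyz [0.07, 0.04, 2.36] ang [-0.0, 0.002, -0.003] rows>=0.4
xyz [0.07, 0.04, 3.61] ang [-0.0, 0.002, -0.003] rows>=0.2
```

{"api": "move_arm", "payload": {
  "moves": [
    {"gripper": -0.4,"xyz": [0.05,0.04,1.2],"angular": [0,0,0]},
    {"gripper": -0.4,"xyz": [0.05,0.04,2.4],"angular": [0,0,0]},
    {"gripper": -0.4,"xyz": [0.05,0.04,3.2],"angular": [0,0,0]},
    {"gripper": -0.4,"xyz": [0.05,0.04,3.6],"angular": [0,0,0]},
    {"gripper": -0.4,"xyz": [0.05,0.04,3.6],"angular": [0,0,0]}
  ]
}}

```text
clock: 22.65
position: [515.8, -116.1, 88.1]
ee_rot: [0.999, 0.049, -0.0, 0.0]
contact_force: [0.1, 0.7, 0.3]
gripper_width: 25.4
```

{"api": "move_arm", "payload": {
  "moves": [
    {"gripper": -1,"xyz": [0,0,0],"angular": [0,0,0]},
    {"gripper": -1,"xyz": [0,0,0],"angular": [0,0,0]},
    {"gripper": -1,"xyz": [0,0,0],"angular": [0,0,0]},
    {"gripper": -1,"xyz": [0,0,0],"angular": [0,0,0]}
  ]
}}

```text
clock: 23.15
position: [516.1, -116.2, 88.8]
ee_rot: [0.999, 0.049, 0.0, 0.0]
contact_force: [-0.6, -0.7, 1.4]
gripper_width: 14.3
```

Run:
```python
from h import *
st()
```

```text
t 23.15 p [ 516.1 -116.2   88.8] h -84.43 z [ 0. -0. -1.] j [ 0.09  0.38 -0.41  0.   -0.78  1.58] F [-0.6 -0.7  1.4] T [-0.444  0.191 -0.   ] w 14.3
```

{"api": "move_arm", "payload": {
  "moves": [
    {"gripper": -1,"xyz": [0,0,0],"angular": [0,0,0]},
    {"gripper": -1,"xyz": [0,0,0],"angular": [0,0,0]}
  ]
}}

```text
clock: 23.4
position: [516.1, -116.2, 88.7]
ee_rot: [0.999, 0.049, 0.0, 0.0]
contact_force: [0.1, -1.2, 3.2]
gripper_width: 14.5
```

Run:
```python
from h import *
st()
```

```text
t 23.40 p [ 516.1 -116.2   88.7] h -84.42 z [ 0. -0. -1.] j [ 0.09  0.38 -0.41  0.   -0.78  1.58] F [ 0.1 -1.2  3.2] T [-0.607  0.197  0.012] w 14.5
```

{"api": "move_arm", "payload": {
  "moves": [
    {"gripper": -1,"xyz": [0,0,0.03],"angular": [0,0,0.15]},
    {"gripper": -1,"xyz": [0,0,0.06],"angular": [0,0,0.3]},
    {"gripper": -1,"xyz": [0,0,0.09],"angular": [0,0,0.45]},
    {"gripper": -1,"xyz": [0,0,0.12],"angular": [0,0,0.6]},
    {"gripper": -1,"xyz": [0,0,0.14],"angular": [0,0,0.75]},
    {"gripper": -1,"xyz": [0,0,0.17],"angular": [0,0,0.9]},
    {"gripper": -1,"xyz": [0,0,0.2],"angular": [0,0,1.05]},
    {"gripper": -1,"xyz": [0,0,0.23],"angular": [0,0,1.2]},
    {"gripper": -1,"xyz": [0,0,0.26],"angular": [0,0,1.36]},
    {"gripper": -1,"xyz": [0,0,0.26],"angular": [0,0,1.36]}
  ]
}}

```text
clock: 24.65
position: [515.1, -117.4, 86.1]
ee_rot: [0.807, -0.591, -0.0, 0.001]
contact_force: [-2.4, -7.5, 4.6]
gripper_width: 14.4
```

Run:
```python
from h import *
st()
D={n:grab(n) for n in("top","scene")}
im=D["scene"][0];cv2.imwrite("pics/s5.png",cv2.resize(im[120:200,300:400],None,fx=6,fy=6,interpolation=cv2.INTER_CUBIC))
```

```text
t 24.65 p [ 515.1 -117.4   86.1] h -162.40 z [-0.002 -0.002 -1.   ] j [ 0.08  0.38 -0.42  0.   -0.78  0.22] F [-2.4 -7.5  4.6] T [-2.176  0.563 -0.042] w 14.4
```

View pics/s5.png

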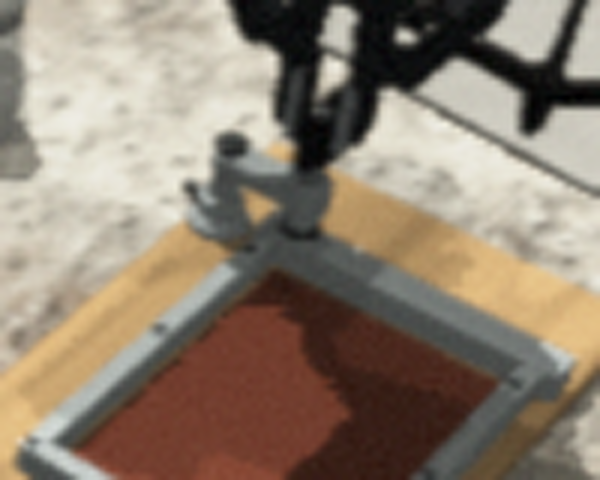

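{"api": "move_arm", "payload": {
  "moves": [
    {"gripper": -1,"xyz": [0.06,0.02,0.03],"angular": [0,0,0.15]},
    {"gripper": -1,"xyz": [0.06,0.02,0.06],"angular": [0,0,0.3]},
    {"gripper": -1,"xyz": [0.06,0.02,0.09],"angular": [0,0,0.45]},
    {"gripper": -1,"xyz": [0.06,0.02,0.12],"angular": [0,0,0.6]},
    {"gripper": -1,"xyz": [0.06,0.02,0.14],"angular": [0,0,0.75]},
    {"gripper": -1,"xyz": [0.06,0.02,0.17],"angular": [0,0,0.9]},
    {"gripper": -1,"xyz": [0.06,0.02,0.2],"angular": [0,0,1.05]},
    {"gripper": -1,"xyz": [0.06,0.02,0.23],"angular": [0,0,1.2]},
    {"gripper": -1,"xyz": [0.06,0.02,0.26],"angular": [0,0,1.36]},
    {"gripper": -1,"xyz": [0.06,0.02,0.26],"angular": [0,0,1.36]}
  ]
}}

```text
clock: 26.0
position: [513.6, -117.1, 83.4]
ee_rot: [-0.256, 0.967, 0.0, -0.003]
contact_force: [-6.1, -2.0, 7.8]
gripper_width: 14.5
```

Run:
```python
from h import *
st()
```

```text
t 26.00 p [ 513.6 -117.1   83.4] h 119.65 z [-0.005 -0.    -1.   ] j [ 0.08  0.38 -0.42  0.   -0.77 -1.14] F [-6.1 -2.   7.8] T [-0.542  1.72  -0.023] w 14.5
```

{"api": "move_arm", "payload": {
  "moves": [
    {"gripper": -1,"xyz": [0.05,0.03,0.02],"angular": [0,0,0.15]},
    {"gripper": -1,"xyz": [0.05,0.03,0.05],"angular": [0,0,0.3]},
    {"gripper": -1,"xyz": [0.05,0.03,0.08],"angular": [0,0,0.45]},
    {"gripper": -1,"xyz": [0.05,0.03,0.1],"angular": [0,0,0.6]},
    {"gripper": -1,"xyz": [0.05,0.03,0.13],"angular": [0,0,0.75]},
    {"gripper": -1,"xyz": [0.05,0.03,0.16],"angular": [0,0,0.9]},
    {"gripper": -1,"xyz": [0.05,0.03,0.19],"angular": [0,0,1.05]},
    {"gripper": -1,"xyz": [0.05,0.03,0.22],"angular": [0,0,1.2]},
    {"gripper": -1,"xyz": [0.05,0.03,0.24],"angular": [0,0,1.36]},
    {"gripper": -1,"xyz": [0.05,0.03,0.24],"angular": [0,0,1.36]}
  ]
}}

```text
clock: 27.25
position: [513.8, -115.6, 80.9]
ee_rot: [0.409, 0.913, 0.0, -0.002]
contact_force: [-4.6, 5.1, 8.1]
gripper_width: 14.5
```

Run:
```python
from h import *
st()
```

```text
t 27.25 p [ 513.8 -115.6   80.9] h 41.73 z [-0.003  0.001 -1.   ] j [ 0.09  0.38 -0.42 -0.   -0.76 -2.5 ] F [-4.6  5.1  8.1] T [ 1.341  1.343 -0.035] w 14.5
```

{"api": "move_arm", "payload": {
  "moves": [
    {"gripper": -0.4,"xyz": [0,0,0],"angular": [0,0,0]},
    {"gripper": -0.4,"xyz": [0,0,0],"angular": [0,0,0]},
    {"gripper": -0.4,"xyz": [0,0,0],"angular": [0,0,0]},
    {"gripper": -0.4,"xyz": [0,0,-2.5],"angular": [0,0,0]},
    {"gripper": -0.4,"xyz": [0,0,-4],"angular": [0,0,0]},
    {"gripper": -1,"xyz": [1.4,0,-4],"angular": [0,0,0]},
    {"gripper": -1,"xyz": [1.4,0,-4],"angular": [0,0,0]},
    {"gripper": -1,"xyz": [1.4,0,-2.6],"angular": [0,0,0]},
    {"gripper": -1,"xyz": [1.4,0,-2],"angular": [0,0,0]},
    {"gripper": -1,"xyz": [1.4,0,-2],"angular": [0,0,0]}
  ]
}}

```text
clock: 28.5
position: [505.4, -106.4, 99.5]
ee_rot: [0.408, 0.913, -0.001, -0.001]
contact_force: [1.0, -0.4, 0.3]
gripper_width: -0.0
```

Run:
```python
from h import *
st()
```

```text
t 28.50 p [ 505.4 -106.4   99.5] h 41.79 z [-0.003 -0.    -1.   ] j [ 0.11  0.34 -0.43 -0.   -0.8  -2.52] F [ 1.  -0.4  0.3] T [-0.021  0.002  0.021] w -0.0
```

{"api": "move_arm", "payload": {
  "moves": [
    {"gripper": -1,"xyz": [0,0,0.1],"angular": [0,0,0]},
    {"gripper": -1,"xyz": [0,0,0.2],"angular": [0,0,0]},
    {"gripper": -1,"xyz": [0,0,0.2],"angular": [0,0,0]}
  ]
}}

```text
clock: 28.88
position: [506.1, -106.3, 98.9]
ee_rot: [0.408, 0.913, 0.0, 0.0]
contact_force: [-0.1, 0.3, 0.2]
gripper_width: -0.1
```

{"api": "move_arm", "payload": {
  "moves": [
    {"gripper": -1,"xyz": [0,0,0.05],"angular": [0,0,0]},
    {"gripper": -1,"xyz": [0,0,0.05],"angular": [0,0,0]}
  ]
}}

```text
clock: 29.12
position: [506.1, -106.2, 98.4]
ee_rot: [0.408, 0.913, 0.0, 0.0]
contact_force: [0.3, 0.2, -0.1]
gripper_width: 0.1
```

{"api": "move_arm", "payload": {
  "moves": [
    {"gripper": -1,"xyz": [0,0,0.05],"angular": [0,0,0]},
    {"gripper": -1,"xyz": [0,0,0.05],"angular": [0,0,0]}
  ]
}}

```text
clock: 29.38
position: [506.0, -106.2, 97.8]
ee_rot: [0.408, 0.913, -0.0, -0.0]
contact_force: [-0.5, 0.9, -0.0]
gripper_width: -0.1
```

{"api": "move_arm", "payload": {
  "moves": [
    {"gripper": -1,"xyz": [0,0,0.05],"angular": [0,0,0]},
    {"gripper": -1,"xyz": [0,0,0.05],"angular": [0,0,0]}
  ]
}}

```text
clock: 29.62
position: [506.0, -106.2, 97.3]
ee_rot: [0.408, 0.913, -0.0, -0.0]
contact_force: [-0.3, 0.0, -0.0]
gripper_width: -0.2
```

{"api": "move_arm", "payload": {
  "moves": [
    {"gripper": -1,"xyz": [0,0,0.05],"angular": [0,0,0]},
    {"gripper": -1,"xyz": [0,0,0.05],"angular": [0,0,0]}
  ]
}}

```text
clock: 29.88
position: [506.0, -106.2, 96.7]
ee_rot: [0.408, 0.913, -0.0, -0.0]
contact_force: [0.2, 0.6, 1.1]
gripper_width: 0.1
```

{"api": "move_arm", "payload": {
  "moves": [
    {"gripper": -1,"xyz": [0,0,0.05],"angular": [0,0,0]},
    {"gripper": -1,"xyz": [0,0,0.05],"angular": [0,0,0]}
  ]
}}

```text
clock: 30.12
position: [506.0, -106.3, 96.3]
ee_rot: [0.408, 0.913, 0.0, -0.0]
contact_force: [0.6, -0.3, 0.7]
gripper_width: -0.3
```

{"api": "move_arm", "payload": {
  "moves": [
    {"gripper": -1,"xyz": [0,0,0.05],"angular": [0,0,0]},
    {"gripper": -1,"xyz": [0,0,0.05],"angular": [0,0,0]}
  ]
}}

```text
clock: 30.38
position: [506.1, -106.2, 96.2]
ee_rot: [0.408, 0.913, 0.0, 0.0]
contact_force: [-0.5, 1.0, 3.1]
gripper_width: 0.1
```

{"api": "move_arm", "payload": {
  "moves": [
    {"gripper": -1,"xyz": [0,0,0.05],"angular": [0,0,0]},
    {"gripper": -1,"xyz": [0,0,0.05],"angular": [0,0,0]}
  ]
}}

```text
clock: 30.62
position: [506.2, -106.2, 96.1]
ee_rot: [0.408, 0.913, -0.0, 0.0]
contact_force: [-2.1, 1.6, 6.9]
gripper_width: -0.1
```

{"api": "move_arm", "payload": {
  "moves": [
    {"gripper": -1,"xyz": [0,0,-2],"angular": [0,0,0]},
    {"gripper": -1,"xyz": [0,0,-5],"angular": [0,0,0]},
    {"gripper": -1,"xyz": [10,0,-7],"angular": [0,0,0]},
    {"gripper": -1,"xyz": [10,0,-7],"angular": [0,0,0]},
    {"gripper": -1,"xyz": [15,0,-7],"angular": [0,0,0]},
    {"gripper": -1,"xyz": [15,0,-7],"angular": [0,0,0]}
  ]
}}

```text
clock: 31.38
position: [404.2, 6.9, 165.4]
ee_rot: [0.406, 0.914, 0.0, -0.0]
contact_force: [0.8, 0.9, -0.4]
gripper_width: -0.2
```

Run:
```python
from h import *
st()
D={n:grab(n) for n in("top","scene")}
a=np.radians(5.75);ex=np.array([np.cos(a),np.sin(a)]);ey=np.array([-ex[1],ex[0]])
for n in D:
    im,d,c=D[n];P=cloud(d,c)
    fx=(P[...,:2]-[470,-56])@ex; fy=(P[...,:2]-[470,-56])@ey
    k=(P[...,2]>84)&(P[...,2]<112)&(abs(fx-40)<30)&(abs(fy+64)<30)
    print(n,"knob(frame)",k.sum(),rect(np.c_[fx[k],fy[k]]),np.percentile(P[k][:,2],[50,90,98]).round(1))
    m=(P[...,2]>26)&(P[...,2]<40)&(fy<-50)&(fy>-85)&(fx>-105)&(fx<20)
    print("bar",rect(np.c_[fx[m],fy[m]]))
    print(blobs(n,data=D[n],minA=40))
t=cv2.resize(D["scene"][0][110:170,320:390],None,fx=8,fy=8,interpolation=cv2.INTER_CUBIC)
cv2.imwrite("pics/s6.png",t)
```

```text
t 31.38 p [404.2   6.9 165.4] h 42.04 z [ 0.     0.001 -1.   ] j [ 0.42  0.07 -0.6  -0.   -0.9  -2.83] F [ 0.8  0.9 -0.4] T [-0.072 -0.053  0.029] w -0.2
top knob(frame) 64 [ 40.2 -66.1  43.3  16.6 -53.9] [ 93.4  98.7 100.6]
bar [-36.  -63.5 109.8  23.7  -0.2]
[array([531.8, 213.5, 117.7,  55.7,  80. ]), array([418.9, 212.3, 112.5,  39.3,  85.2]), array([393.6, 410.7, 113.1,  39.1, -89.3])]
scene knob(frame) 24 [ 36.5 -51.2  28.    7.2 -36.9] [89.2 94.8 97.1]
bar [-36.7 -61.8 112.7  21.4  -0.8]
[array([524.3, 221. , 113.5,  41.5,  84. ]), array([417.7, 215.5, 114.7,  41.4,  84.6]), array([392.5, 414.4, 113.7,  39.7, -88.1])]
```

View pics/s6.png

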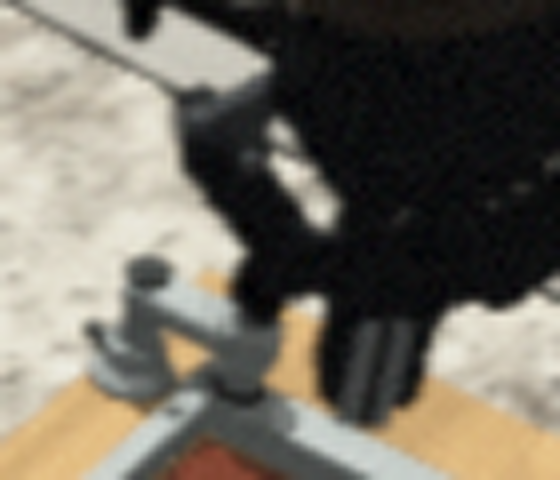

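Run:
```python
from h import *
plan((430,40,170,115));plan((444,50,170,185.7),start=(430,40,170,115));plan((444,50,170,185.7,-20),(444,50,170,185.7,-40),(444,50,170,185.7,-55),start=(444,50,170,185.7))
```

```text
xyz [0.95, 4.04, -0.45] ang [0.0, 0.001, -1.276] rows>=6.8
xyz [-1.69, 0.31, 0.0] ang [-0.0, 0.0, -1.234] rows>=6.6
xyz [0.0, 0.0, 0.0] ang [0.0, -0.349, 0.0] rows>=1.9
xyz [0.0, 0.0, 0.0] ang [0.0, -0.698, -0.0] rows>=1.9
xyz [0.0, 0.0, 0.0] ang [0.0, -0.96, 0.0] rows>=1.4
```

{"api": "move_arm", "payload": {
  "moves": [
    {"gripper": 0,"xyz": [0.2,0.8,-0.2],"angular": [0,0,-0.15]},
    {"gripper": 0,"xyz": [0.5,1.6,-0.4],"angular": [0,0,-0.33]},
    {"gripper": 0,"xyz": [0.7,2.4,-0.4],"angular": [0,0,-0.51]},
    {"gripper": 0,"xyz": [0.9,3.2,-0.4],"angular": [0,0,-0.69]},
    {"gripper": 0,"xyz": [0.9,4,-0.4],"angular": [0,0,-0.87]},
    {"gripper": 0,"xyz": [0.9,4,-0.4],"angular": [0,0,-1.05]},
    {"gripper": 0,"xyz": [0.9,4,-0.4],"angular": [0,0,-1.2]},
    {"gripper": 0,"xyz": [0.9,4,-0.4],"angular": [0,0,-1.276]},
    {"gripper": 0,"xyz": [0.9,4,-0.4],"angular": [0,0,-1.276]}
  ]
}}

```text
clock: 32.6
position: [430.6, 38.2, 168.9]
ee_rot: [-0.214, 0.977, -0.0, -0.0]
contact_force: [-0.5, -0.4, 0.3]
gripper_width: 42.9
```

{"api": "move_arm", "payload": {
  "moves": [
    {"gripper": 0,"xyz": [-0.2,0,0],"angular": [0,0,-0.15]},
    {"gripper": 0,"xyz": [-0.5,0,0],"angular": [0,0,-0.33]},
    {"gripper": 0,"xyz": [-0.8,0,0],"angular": [0,0,-0.51]},
    {"gripper": 0,"xyz": [-1,0.3,0],"angular": [0,0,-0.69]},
    {"gripper": 0,"xyz": [-1.7,0.3,0],"angular": [0,0,-0.87]},
    {"gripper": 0,"xyz": [-1.7,0.3,0],"angular": [0,0,-1.05]},
    {"gripper": 0,"xyz": [-1.7,0.3,0],"angular": [0,0,-1.2]},
    {"gripper": 0,"xyz": [-1.7,0.3,0],"angular": [0,0,-1.234]},
    {"gripper": 0,"xyz": [-1.7,0.3,0],"angular": [0,0,-1.234]}
  ]
}}

```text
clock: 33.72
position: [444.2, 48.6, 169.2]
ee_rot: [0.74, -0.673, -0.0, 0.0]
contact_force: [-0.2, 0.5, 0.0]
gripper_width: 42.7
```

{"api": "move_arm", "payload": {
  "moves": [
    {"gripper": 0,"xyz": [0,0,0],"angular": [0,-0.1,0]},
    {"gripper": 0,"xyz": [0,0,0],"angular": [0,-0.24,0]},
    {"gripper": 0,"xyz": [0,0,0],"angular": [0,-0.38,0]},
    {"gripper": 0,"xyz": [0,0,0],"angular": [0,-0.52,0]},
    {"gripper": 0,"xyz": [0,0,0],"angular": [0,-0.66,0]},
    {"gripper": 0,"xyz": [0,0,0],"angular": [0,-0.8,0]},
    {"gripper": 0,"xyz": [0,0,0],"angular": [0,-0.9,0]},
    {"gripper": 0,"xyz": [0,0,0],"angular": [0,-0.96,0]},
    {"gripper": 0,"xyz": [0,0,0],"angular": [0,-0.96,0]},
    {"gripper": 0,"xyz": [0,0,0],"angular": [0,-0.96,0]}
  ]
}}

```text
clock: 34.98
position: [444.1, 48.8, 169.4]
ee_rot: [0.657, -0.596, -0.342, -0.31]
contact_force: [-0.0, 0.3, 0.2]
gripper_width: 43.2
```

Run:
```python
from h import *
st()
```

```text
t 34.98 p [444.1  48.8 169.4] h -174.40 z [-0.08   0.815 -0.574] j [-0.2   0.4  -0.2  -0.91 -1.45  0.65] F [-0.   0.3  0.2] T [-1.602 -0.143 -0.002] w 43.2
```

Run:
```python
from h import *
plan((430,120,170,180),(418.7,222.1,120,174.8));plan((418.7,222.1,4,174.8),start=(418.7,222.1,120,174.8))
```

```text
xyz [-4.19, 0.71, 5.88] ang [0.047, 0.958, 0.09] rows>=5.2
xyz [-6.0, 0.84, 17.16] ang [0.091, 0.956, 0.174] rows>=1.8
xyz [0.0, 0.0, 11.6] ang [0.0, 0.0, 0.0] rows>=1.9
```

{"api": "move_arm", "payload": {
  "moves": [
    {"gripper": 1,"xyz": [-0.8,0.1,1.2],"angular": [0,0.15,0]},
    {"gripper": 1,"xyz": [-1.6,0.3,2.4],"angular": [0,0.32,0.02]},
    {"gripper": 1,"xyz": [-2.4,0.4,3.6],"angular": [0.02,0.5,0.04]},
    {"gripper": 1,"xyz": [-3.3,0.6,4.8],"angular": [0.03,0.68,0.06]},
    {"gripper": 1,"xyz": [-4.2,0.7,5.9],"angular": [0.047,0.86,0.09]},
    {"gripper": 1,"xyz": [-4.9,0.8,9],"angular": [0.06,0.958,0.11]},
    {"gripper": 1,"xyz": [-5.5,0.8,13.5],"angular": [0.08,0.956,0.15]},
    {"gripper": 1,"xyz": [-6,0.84,17.16],"angular": [0.091,0.956,0.174]},
    {"gripper": 1,"xyz": [-6,0.84,17.16],"angular": [0.091,0.956,0.174]},
    {"gripper": 1,"xyz": [-6,0.84,17.16],"angular": [0.091,0.956,0.174]}
  ]
}}

```text
clock: 36.22
position: [418.4, 222.5, 120.8]
ee_rot: [-0.675, 0.738, 0.0, 0.001]
contact_force: [0.2, 0.1, 0.2]
gripper_width: 85.3
```

Run:
```python
from h import *
st()
for n in("top","scene"): print(n,blobs(n,minA=40))
plan((418.7,222.1,30,174.8),(418.7,222.1,4,174.8))
```

```text
t 36.23 p [418.4 222.5 120.8] h 174.85 z [ 0.001  0.002 -1.   ] j [ 0.83  0.25 -0.51 -0.   -0.81 -0.92] F [0.2 0.1 0.2] T [-0.039  0.022 -0.028] w 85.3
top [array([532.1, 217.2, 113.5,  49.9,  84. ]), array([415.2, 171.5,  36.8,  29.9,  -6.1]), array([393.4, 410.9, 113. ,  39. ,  89.6])]
scene [array([524.8, 221.8, 113.2,  40.4,  84.2]), array([417.5, 216.3, 113.1,  40.8,  84.8]), array([392.5, 414.4, 113.6,  40.3, -87.8])]
xyz [-0.01, 0.02, 9.09] ang [-0.001, 0.002, -0.001] rows>=1.5
xyz [-0.0, 0.02, 11.69] ang [-0.001, 0.002, -0.001] rows>=0.4
```

{"api": "move_arm", "payload": {
  "moves": [
    {"gripper": 1,"xyz": [0,0,5],"angular": [0,0,0]},
    {"gripper": 1,"xyz": [0,0,9],"angular": [0,0,0]},
    {"gripper": 1,"xyz": [0,0,11],"angular": [0,0,0]},
    {"gripper": 1,"xyz": [0,0,11.7],"angular": [0,0,0]},
    {"gripper": 1,"xyz": [0,0,11.7],"angular": [0,0,0]},
    {"gripper": -1,"xyz": [0,0,11.7],"angular": [0,0,0]},
    {"gripper": -1,"xyz": [0,0,11.7],"angular": [0,0,0]},
    {"gripper": -1,"xyz": [0,0,11.7],"angular": [0,0,0]},
    {"gripper": -1,"xyz": [0,0,11.7],"angular": [0,0,0]},
    {"gripper": -1,"xyz": [0,0,11.7],"angular": [0,0,0]}
  ]
}}

```text
clock: 37.58
position: [419.0, 222.8, 3.9]
ee_rot: [-0.674, 0.738, 0.0, 0.001]
contact_force: [-1.3, -0.5, 6.8]
gripper_width: 36.8
```

```bash
cat >> h.py <<'E'
def F2W(fx,fy):
    a=np.radians(5.75); return np.array([470+fx*np.cos(a)-fy*np.sin(a),-56+fx*np.sin(a)+fy*np.cos(a)])
def pour(fx,fy,sz,tilt,h=185.75,off=(63,0,-8)):
    "TCP waypoint which puts the spout lip at frame fx,fy, world z sz"
    S=np.r_[F2W(fx,fy),sz]; p=S-Rt(h,tilt).apply(off); return (*p.round(2),h,tilt)
E
python3 - <<'E'
from h import *
st();p=arm.read_state()["position"]
q=pour(-15,45,90,0);print(q)
plan((p[0],p[1],90,174.8),q)
plan(pour(-15,45,52,0),pour(-15,45,50,-10),start=q)
print();a=pour(-15,45,50,-10)
plan(*[pour(-15,45,48,-t) for t in(15,20,25,30,35,40,45,50)],start=a)
E
```

```text
t 37.58 p [419.  222.8   3.9] h 174.82 z [ 0.001  0.002 -1.   ] j [ 0.83  0.44 -0.62 -0.   -0.5  -0.92] F [-1.3 -0.5  6.8] T [ 0.004  0.424 -0.018] w 36.8
(np.float64(444.26), np.float64(49.95), np.float64(82.0), 185.75, 0)
xyz [-0.02, -0.01, -8.61] ang [-0.001, 0.002, 0.0] rows>=1.4
xyz [16.96, -4.09, -7.84] ang [-0.002, 0.002, -0.191] rows>=2.8
xyz [0.0, 0.0, 3.8] ang [0.0, 0.0, 0.0] rows>=0.6
xyz [-0.04, 0.0, 2.89] ang [0.0, -0.175, 0.0] rows>=0.9

xyz [-0.01, 0.0, -0.36] ang [-0.0, -0.087, -0.0] rows>=0.5
xyz [-0.01, -0.0, -0.91] ang [0.0, -0.175, 0.0] rows>=0.5
xyz [0.04, -0.0, -1.46] ang [0.0, -0.262, 0.0] rows>=0.5
xyz [0.14, -0.0, -2.01] ang [0.0, -0.349, 0.0] rows>=0.5
xyz [0.29, -0.0, -2.54] ang [0.0, -0.436, 0.0] rows>=0.5
xyz [0.48, -0.0, -3.06] ang [-0.0, -0.524, 0.0] rows>=0.5
xyz [0.72, -0.0, -3.56] ang [0.0, -0.611, 0.0] rows>=0.5
xyz [0.99, -0.0, -4.04] ang [0.0, -0.698, 0.0] rows>=0.5
```

Run:
```python
from h import *
p=arm.read_state()["position"]
plan((p[0],p[1],60,174.8),pour(-15,45,68,0))
```

```text
xyz [-0.01, -0.01, -5.61] ang [-0.001, 0.002, 0.0] rows>=0.9
xyz [16.97, -4.08, -5.64] ang [-0.002, 0.002, -0.191] rows>=2.8
```

{"api": "move_arm", "payload": {
  "moves": [
    {"gripper": -1,"xyz": [0,0,-0.8],"angular": [0,0,0]},
    {"gripper": -1,"xyz": [0,0,-2.2],"angular": [0,0,0]},
    {"gripper": -1,"xyz": [0,0,-4],"angular": [0,0,0]},
    {"gripper": -1,"xyz": [0,0,-5.2],"angular": [0,0,0]},
    {"gripper": -1,"xyz": [0,0,-5.6],"angular": [0,0,0]},
    {"gripper": -1,"xyz": [0,0,-5.6],"angular": [0,0,0]}
  ]
}}

```text
clock: 38.33
position: [418.5, 222.2, 59.2]
ee_rot: [-0.674, 0.739, 0.0, 0.001]
contact_force: [0.2, 0.1, -1.1]
gripper_width: 37.0
```

Run:
```python
from h import *
st()
plan(pour(-15,45,68,0))
D=grab("scene");cv2.imwrite("pics/s7.png",cv2.resize(D[0][180:330,200:400],None,fx=3,fy=3,interpolation=cv2.INTER_CUBIC))
```

```text
t 38.33 p [418.5 222.2  59.2] h 174.78 z [ 0.     0.001 -1.   ] j [ 0.83  0.34 -0.58 -0.   -0.65 -0.92] F [ 0.2  0.1 -1.1] T [-0.023 -0.02   0.026] w 37.0
xyz [16.92, -4.13, -0.1] ang [-0.0, 0.001, -0.191] rows>=2.8
```

View pics/s7.png

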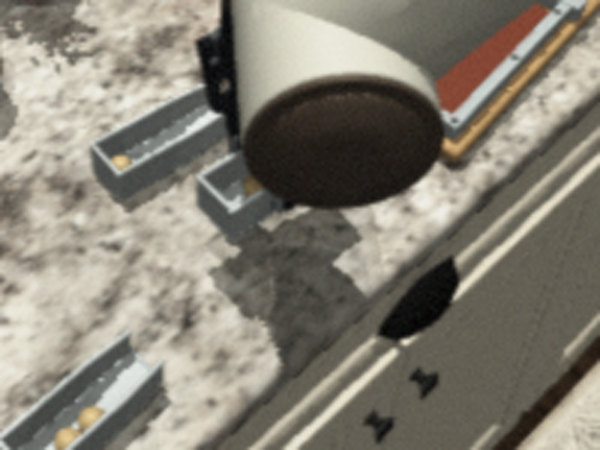

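{"api": "move_arm", "payload": {
  "moves": [
    {"gripper": -1,"xyz": [0.7,-0.2,0],"angular": [0,0,-0.01]},
    {"gripper": -1,"xyz": [2,-0.5,-0.1],"angular": [0,0,-0.03]},
    {"gripper": -1,"xyz": [4,-1,-0.1],"angular": [0,0,-0.05]},
    {"gripper": -1,"xyz": [6.5,-1.6,-0.1],"angular": [0,0,-0.08]},
    {"gripper": -1,"xyz": [9,-2.2,-0.1],"angular": [0,0,-0.11]},
    {"gripper": -1,"xyz": [11.5,-2.8,-0.1],"angular": [0,0,-0.14]},
    {"gripper": -1,"xyz": [13.8,-3.4,-0.1],"angular": [0,0,-0.16]},
    {"gripper": -1,"xyz": [15.5,-3.8,-0.1],"angular": [0,0,-0.18]},
    {"gripper": -1,"xyz": [16.5,-4,-0.1],"angular": [0,0,-0.19]},
    {"gripper": -1,"xyz": [16.9,-4.1,-0.1],"angular": [0,0,-0.191]}
  ]
}}

```text
clock: 39.62
position: [443.9, 49.6, 59.6]
ee_rot: [0.741, -0.671, -0.0, -0.0]
contact_force: [0.1, 0.7, -2.5]
gripper_width: 37.2
```

Run:
```python
from h import *
st()
plan(pour(-15,45,52,0),*[pour(-15,45,z,-t) for t,z in((5,51),(10,50),(14,49),(18,48))])
print();plan(*[pour(-15,45,47,-t) for t in(21,24,27,30,33,36,39,42,45,50)],start=pour(-15,45,48,-18))
D=grab("top");P=cloud(D[1],D[2])
cv2.imwrite("pics/t7.png",cv2.resize(D[0][195:265,270:360],None,fx=6,fy=6,interpolation=cv2.INTER_CUBIC))
```

```text
t 39.62 p [443.9  49.6  59.6] h -174.31 z [-0.     0.001 -1.   ] j [ 0.48  0.31 -0.64 -0.   -0.63 -0.38] F [ 0.1  0.7 -2.5] T [0.043 0.027 0.037] w 37.2
xyz [-0.03, -0.04, 1.56] ang [0.0, 0.001, -0.001] rows>=0.2
xyz [-0.08, -0.04, 1.11] ang [0.0, -0.087, -0.001] rows>=0.5
xyz [-0.08, -0.04, 0.65] ang [0.0, -0.174, -0.001] rows>=0.5
xyz [-0.04, -0.04, 0.31] ang [0.0, -0.244, -0.001] rows>=0.4
xyz [0.03, -0.04, -0.03] ang [0.0, -0.313, -0.001] rows>=0.4

xyz [-0.0, 0.0, -0.24] ang [-0.0, -0.052, 0.0] rows>=0.3
xyz [-0.02, 0.0, -0.57] ang [0.0, -0.105, 0.0] rows>=0.3
xyz [-0.02, 0.0, -0.9] ang [0.0, -0.157, 0.0] rows>=0.3
xyz [0.0, 0.0, -1.23] ang [0.0, -0.209, 0.0] rows>=0.3
xyz [0.04, 0.0, -1.56] ang [0.0, -0.262, 0.0] rows>=0.3
xyz [0.09, 0.0, -1.89] ang [0.0, -0.314, 0.0] rows>=0.3
xyz [0.16, 0.0, -2.22] ang [0.0, -0.367, 0.0] rows>=0.3
xyz [0.25, 0.0, -2.54] ang [0.0, -0.419, 0.0] rows>=0.3
xyz [0.36, 0.0, -2.85] ang [0.0, -0.471, 0.0] rows>=0.3
xyz [0.56, -0.0, -3.37] ang [0.0, -0.559, -0.0] rows>=0.5
```

View pics/t7.png

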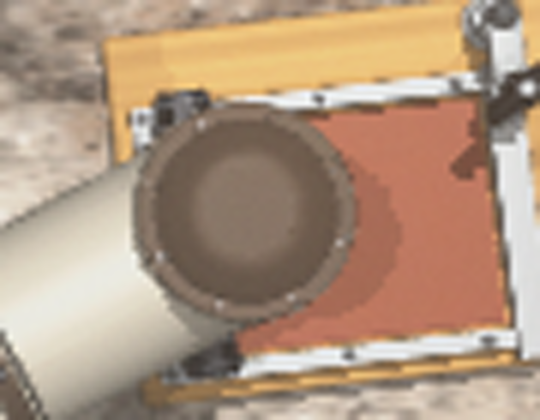

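{"api": "move_arm", "payload": {
  "moves": [
    {"gripper": -1,"xyz": [0,0,0.8],"angular": [0,0,0]},
    {"gripper": -1,"xyz": [0,0,1.56],"angular": [0,0,0]},
    {"gripper": -1,"xyz": [-0.08,0,1.1],"angular": [0,-0.087,0]},
    {"gripper": -1,"xyz": [-0.08,0,0.65],"angular": [0,-0.174,0]},
    {"gripper": -1,"xyz": [-0.04,0,0.31],"angular": [0,-0.244,0]},
    {"gripper": -1,"xyz": [0.03,0,-0.03],"angular": [0,-0.313,0]},
    {"gripper": -1,"xyz": [0.03,0,-0.03],"angular": [0,-0.313,0]}
  ]
}}

```text
clock: 40.55
position: [444.6, 49.2, 59.7]
ee_rot: [0.732, -0.664, -0.115, -0.105]
contact_force: [-0.4, 0.6, -1.3]
gripper_width: 37.1
```

{"api": "move_arm", "payload": {
  "moves": [
    {"gripper": -1,"xyz": [0,0,-0.24],"angular": [0,-0.052,0]},
    {"gripper": -1,"xyz": [-0.02,0,-0.57],"angular": [0,-0.105,0]},
    {"gripper": -1,"xyz": [-0.02,0,-0.9],"angular": [0,-0.157,0]},
    {"gripper": -1,"xyz": [0,0,-1.23],"angular": [0,-0.209,0]},
    {"gripper": -1,"xyz": [0.04,0,-1.56],"angular": [0,-0.262,0]},
    {"gripper": -1,"xyz": [0.09,0,-1.89],"angular": [0,-0.314,0]},
    {"gripper": -1,"xyz": [0.16,0,-2.22],"angular": [0,-0.367,0]},
    {"gripper": -1,"xyz": [0.25,0,-2.54],"angular": [0,-0.419,0]},
    {"gripper": -1,"xyz": [0.36,0,-2.85],"angular": [0,-0.471,0]},
    {"gripper": -1,"xyz": [0.56,0,-3.37],"angular": [0,-0.559,0]}
  ]
}}

```text
clock: 41.8
position: [445.0, 35.0, 90.1]
ee_rot: [0.673, -0.607, -0.314, -0.283]
contact_force: [0.3, -0.6, -2.2]
gripper_width: 36.5
```

{"api": "move_arm", "payload": {
  "moves": [
    {"gripper": -1,"xyz": [0,0,0],"angular": [0,0,0]},
    {"gripper": -1,"xyz": [0,0,0],"angular": [0,0,0]},
    {"gripper": -1,"xyz": [0,0,0],"angular": [0,0,0]},
    {"gripper": -1,"xyz": [0,0,0],"angular": [0,0,0]},
    {"gripper": -1,"xyz": [0,0,0],"angular": [0,0,0]},
    {"gripper": -1,"xyz": [0,0,0],"angular": [0,0,0]}
  ]
}}

```text
clock: 42.55
position: [445.7, 34.3, 90.6]
ee_rot: [0.672, -0.608, -0.313, -0.284]
contact_force: [0.4, 0.4, -0.9]
gripper_width: 37.0
```

Run:
```python
from h import *
st()
s=arm.read_state();R=Ro.from_quat(s["ee_rot"]);print("spout",s["position"]+R.apply([63,0,-8]))
D=grab("top");S=grab("scene")
a=cv2.resize(D[0][195:265,270:360],None,fx=5,fy=5,interpolation=cv2.INTER_CUBIC);b=cv2.resize(S[0][125:240,280:415],None,fx=350/115,fy=350/115,interpolation=cv2.INTER_CUBIC)
cv2.imwrite("pics/p8.png",cv2.resize(np.hstack([a[:350],b[:350,:340]]),None,fx=1,fy=1))
```

```text
t 42.55 p [445.7  34.3  90.6] h -174.26 z [-0.076  0.762 -0.643] j [-0.19  0.5  -0.25 -0.87 -1.29  0.75] F [ 0.4  0.4 -0.9] T [-1.872 -0.159 -0.06 ] w 37.0
spout [450.34642902 -12.08422044  47.46497909]
```

View pics/p8.png

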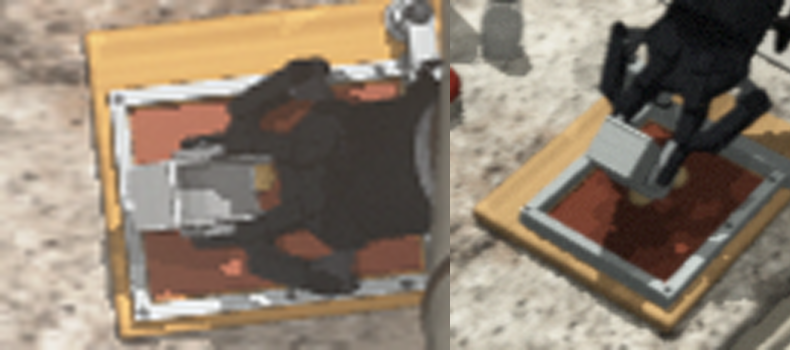

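Run:
```python
from h import *
p=arm.read_state()["position"]
a=(p[0],p[1],p[2]+20,185.75,-50)
plan(a,(444,60,100,185.75,0));plan((418.7,222.4,60,174.8),(418.7,222.4,5,174.8),start=(444,60,100,185.75,0))
```

```text
xyz [-1.53, -0.0, -1.29] ang [-0.001, 0.0, 0.0] rows>=0.3
xyz [-2.38, -0.1, 1.37] ang [-0.001, 0.873, -0.0] rows>=4.7
xyz [-16.41, 0.89, 4.0] ang [-0.0, -0.0, 0.191] rows>=2.7
xyz [-16.41, 0.89, 9.5] ang [-0.0, -0.0, 0.191] rows>=0.9
```

{"api": "move_arm", "payload": {
  "moves": [
    {"gripper": -1,"xyz": [-0.8,0,-0.6],"angular": [0,0,0]},
    {"gripper": -1,"xyz": [-1.53,0,-1.29],"angular": [0,0,0]},
    {"gripper": -1,"xyz": [-1.6,0,-1],"angular": [0,0.12,0]},
    {"gripper": -1,"xyz": [-1.7,0,-0.5],"angular": [0,0.28,0]},
    {"gripper": -1,"xyz": [-1.9,0,0],"angular": [0,0.45,0]},
    {"gripper": -1,"xyz": [-2.1,0,0.5],"angular": [0,0.62,0]},
    {"gripper": -1,"xyz": [-2.3,-0.1,1],"angular": [0,0.78,0]},
    {"gripper": -1,"xyz": [-2.38,-0.1,1.37],"angular": [0,0.873,0]},
    {"gripper": -1,"xyz": [-2.38,-0.1,1.37],"angular": [0,0.873,0]}
  ]
}}

```text
clock: 43.78
position: [442.9, 61.2, 100.3]
ee_rot: [0.743, -0.67, -0.0, 0.0]
contact_force: [-0.2, -0.5, -1.2]
gripper_width: 36.8
```

{"api": "move_arm", "payload": {
  "moves": [
    {"gripper": -1,"xyz": [-2,0.1,0.5],"angular": [0,0,0.02]},
    {"gripper": -1,"xyz": [-5.5,0.3,1],"angular": [0,0,0.05]},
    {"gripper": -1,"xyz": [-10,0.5,2],"angular": [0,0,0.11]},
    {"gripper": -1,"xyz": [-14,0.8,3],"angular": [0,0,0.16]},
    {"gripper": -1,"xyz": [-16,0.9,4],"angular": [0,0,0.191]},
    {"gripper": -1,"xyz": [-16.4,0.9,4],"angular": [0,0,0.191]},
    {"gripper": -1,"xyz": [-16.4,0.9,5.5],"angular": [0,0,0.191]},
    {"gripper": -1,"xyz": [-16.4,0.9,7.5],"angular": [0,0,0.191]},
    {"gripper": -1,"xyz": [-16.4,0.9,8.5],"angular": [0,0,0.191]},
    {"gripper": -1,"xyz": [-16.4,0.9,8.5],"angular": [0,0,0.191]}
  ]
}}

```text
clock: 45.02
position: [418.9, 221.4, 14.8]
ee_rot: [-0.674, 0.739, -0.0, -0.0]
contact_force: [0.0, -0.3, -0.6]
gripper_width: 37.2
```

```bash
cat >> h.py <<'E'
def nuts():
    for n in("top","scene"):
        im,d,c=grab(n); hsv=cv2.cvtColor(im,cv2.COLOR_BGR2HSV); P=cloud(d,c)
        a=np.radians(5.75); fx=(P[...,0]-470)*np.cos(a)+(P[...,1]+56)*np.sin(a); fy=-(P[...,0]-470)*np.sin(a)+(P[...,1]+56)*np.cos(a)
        m=(hsv[...,0]>12)&(hsv[...,0]<28)&(hsv[...,1]>50)&(P[...,2]>22)&(P[...,2]<55)&(abs(fx+15)<60)&(abs(fy-30)<85)
        k,l,s,ce=cv2.connectedComponentsWithStats(m.astype(np.uint8))
        print(n,"nuts(frame)",[(int(fx[l==i].mean()),int(fy[l==i].mean()),int(P[l==i][:,2].max()),int(s[i,4])) for i in range(1,k) if s[i,4]>4])
E
python3 - <<'E'
from h import *
st();nuts();plan((418.7,222.4,4.3,174.8))
E
```

```text
t 45.02 p [418.9 221.4  14.8] h 174.72 z [-0.    -0.001 -1.   ] j [ 0.83  0.42 -0.61  0.   -0.53 -0.92] F [ 0.  -0.3 -0.6] T [-0.036 -0.067  0.013] w 37.2
top nuts(frame) [(-5, 37, 40, 30), (-15, 1, 42, 30)]
scene nuts(frame) []
xyz [-0.01, 0.06, 1.12] ang [-0.001, 0.001, -0.001] rows>=0.2
```

Both nuts lie in the frame. Set the scoop down and release.

{"api": "move_arm", "payload": {
  "moves": [
    {"gripper": -1,"xyz": [0,0.06,0.6],"angular": [0,0,0]},
    {"gripper": -1,"xyz": [0,0.06,0.9],"angular": [0,0,0]},
    {"gripper": -1,"xyz": [0,0.06,1.05],"angular": [0,0,0]},
    {"gripper": -1,"xyz": [0,0.06,1.1],"angular": [0,0,0]},
    {"gripper": 0.3,"xyz": [0,0.06,1.1],"angular": [0,0,0]},
    {"gripper": 0.3,"xyz": [0,0.06,1.1],"angular": [0,0,0]},
    {"gripper": 0.3,"xyz": [0,0.06,1.1],"angular": [0,0,0]},
    {"gripper": 0.3,"xyz": [0,0.06,-2],"angular": [0,0,0]},
    {"gripper": 0.3,"xyz": [0,0.06,-7],"angular": [0,0,0]},
    {"gripper": 0.3,"xyz": [0,0.06,-10],"angular": [0,0,0]}
  ]
}}

```text
clock: 46.38
position: [418.7, 222.9, 117.3]
ee_rot: [-0.674, 0.738, -0.0, 0.002]
contact_force: [0.1, -0.7, -0.6]
gripper_width: 55.5
```

Run:
```python
from h import *
st()
for n in("top","scene"): print(n,blobs(n,minA=40))
```

```text
t 46.38 p [418.7 222.9 117.3] h 174.81 z [ 0.003  0.002 -1.   ] j [ 0.83  0.25 -0.51  0.   -0.8  -0.92] F [ 0.1 -0.7 -0.6] T [ 0.05  -0.018  0.022] w 55.5
top [array([527.3, 220.9, 117.3,  42. ,  86.7]), array([415.1, 171.7,  37.2,  30.9,  -7.5]), array([393.3, 412.2, 111.6,  39. ,  89.7])]
scene [array([524.7, 221.3, 113.2,  40.9,  83.6]), array([417.3, 215.6, 113.7,  40.5,  85.2]), array([392. , 414.6, 113.3,  40.9, -88. ])]
```

Run:
```python
from h import *
plan((526.3,227.7,100,174),(526.3,227.7,4,174))
```

```text
xyz [-1.31, -10.55, 1.93] ang [-0.006, 0.006, 0.014] rows>=1.7
xyz [-1.25, -10.49, 11.53] ang [-0.006, 0.006, 0.014] rows>=1.5
```

{"api": "move_arm", "payload": {
  "moves": [
    {"gripper": 0.6,"xyz": [-0.4,-3,0],"angular": [0,0,0]},
    {"gripper": 0.6,"xyz": [-0.9,-7,0],"angular": [0,0,0.01]},
    {"gripper": 0.6,"xyz": [-1.3,-10.5,0.5],"angular": [0,0,0.014]},
    {"gripper": 0.6,"xyz": [-1.3,-10.5,2],"angular": [0,0,0.014]},
    {"gripper": 0.6,"xyz": [-1.3,-10.5,2],"angular": [0,0,0.014]}
  ]
}}

```text
clock: 47.1
position: [521.9, 224.4, 92.4]
ee_rot: [-0.669, 0.743, 0.0, -0.003]
contact_force: [-0.5, -0.6, 0.5]
gripper_width: 68.2
```

Run:
```python
from h import *
st();plan((526.3,227.7,4,174))
```

```text
t 47.10 p [521.9 224.4  92.4] h 173.94 z [-0.005 -0.003 -1.   ] j [ 0.69  0.43 -0.31 -0.   -0.84 -0.8 ] F [-0.5 -0.6  0.5] T [-0.021  0.036  0.021] w 68.2
xyz [-0.4, -0.44, 8.83] ang [0.004, -0.004, -0.001] rows>=1.4
```

{"api": "move_arm", "payload": {
  "moves": [
    {"gripper": 0.6,"xyz": [0,0,0],"angular": [0,0,0]},
    {"gripper": 0.6,"xyz": [0,0,0],"angular": [0,0,0]}
  ]
}}

```text
clock: 47.35
position: [523.5, 226.0, 95.6]
ee_rot: [-0.669, 0.743, -0.0, 0.001]
contact_force: [0.2, 0.3, -0.5]
gripper_width: 68.2
```

Run:
```python
from h import *
st();plan((526.3,227.7,4,174))
```

```text
t 47.35 p [523.5 226.   95.6] h 174.03 z [ 0.001  0.001 -1.   ] j [ 0.69  0.43 -0.31  0.   -0.84 -0.8 ] F [ 0.2  0.3 -0.5] T [ 0.012  0.017 -0.014] w 68.2
xyz [-0.19, -0.25, 9.16] ang [-0.001, 0.001, 0.001] rows>=1.5
```

{"api": "move_arm", "payload": {
  "moves": [
    {"gripper": 0.6,"xyz": [-0.15,-0.2,3],"angular": [0,0,0]},
    {"gripper": 0.6,"xyz": [-0.15,-0.2,6],"angular": [0,0,0]},
    {"gripper": 0.6,"xyz": [-0.15,-0.2,8.2],"angular": [0,0,0]},
    {"gripper": 0.6,"xyz": [-0.15,-0.2,9.1],"angular": [0,0,0]},
    {"gripper": 0.6,"xyz": [-0.15,-0.2,9.1],"angular": [0,0,0]},
    {"gripper": 0.6,"xyz": [-0.15,-0.2,9.1],"angular": [0,0,0]},
    {"gripper": -1,"xyz": [-0.15,-0.2,9.1],"angular": [0,0,0]},
    {"gripper": -1,"xyz": [-0.15,-0.2,9.1],"angular": [0,0,0]},
    {"gripper": -1,"xyz": [-0.15,-0.2,9.1],"angular": [0,0,0]},
    {"gripper": -1,"xyz": [-0.15,-0.2,9.1],"angular": [0,0,0]}
  ]
}}

```text
clock: 48.6
position: [526.7, 227.5, 4.9]
ee_rot: [-0.669, 0.743, -0.0, 0.001]
contact_force: [-1.1, 0.8, 4.9]
gripper_width: 36.9
```

Run:
```python
from h import *
st();p=arm.read_state()["position"]
plan((p[0],p[1],62,174),pour(-15,50,70,0))
```

```text
t 48.60 p [526.7 227.5   4.9] h 174.01 z [ 0.002  0.001 -1.   ] j [ 0.69  0.56 -0.37  0.   -0.64 -0.8 ] F [-1.1  0.8  4.9] T [0.153 0.327 0.016] w 36.9
xyz [-0.01, -0.01, -5.71] ang [-0.002, 0.001, 0.0] rows>=0.9
xyz [18.02, 6.43, -5.74] ang [-0.002, 0.001, -0.205] rows>=3.1
```

{"api": "move_arm", "payload": {
  "moves": [
    {"gripper": -1,"xyz": [0,0,-0.8],"angular": [0,0,0]},
    {"gripper": -1,"xyz": [0,0,-2.2],"angular": [0,0,0]},
    {"gripper": -1,"xyz": [0,0,-4],"angular": [0,0,0]},
    {"gripper": -1,"xyz": [0,0,-5.2],"angular": [0,0,0]},
    {"gripper": -1,"xyz": [0,0,-5.7],"angular": [0,0,0]},
    {"gripper": -1,"xyz": [0,0,-5.7],"angular": [0,0,0]}
  ]
}}

```text
clock: 49.35
position: [526.0, 227.0, 61.2]
ee_rot: [-0.669, 0.743, -0.0, 0.0]
contact_force: [-0.9, 0.5, -1.8]
gripper_width: 37.2
```

{"api": "move_arm", "payload": {
  "moves": [
    {"gripper": -1,"xyz": [0.7,0.25,0],"angular": [0,0,-0.01]},
    {"gripper": -1,"xyz": [2,0.7,0],"angular": [0,0,-0.03]},
    {"gripper": -1,"xyz": [4,1.4,0],"angular": [0,0,-0.05]},
    {"gripper": -1,"xyz": [6.5,2.3,0],"angular": [0,0,-0.08]},
    {"gripper": -1,"xyz": [9.2,3.3,0],"angular": [0,0,-0.11]},
    {"gripper": -1,"xyz": [12,4.3,0],"angular": [0,0,-0.14]},
    {"gripper": -1,"xyz": [14.5,5.2,0],"angular": [0,0,-0.17]},
    {"gripper": -1,"xyz": [16.5,5.9,0],"angular": [0,0,-0.19]},
    {"gripper": -1,"xyz": [17.6,6.3,0],"angular": [0,0,-0.205]},
    {"gripper": -1,"xyz": [18,6.4,0],"angular": [0,0,-0.205]}
  ]
}}

```text
clock: 50.6
position: [443.1, 54.0, 61.0]
ee_rot: [0.741, -0.671, 0.0, -0.0]
contact_force: [0.3, -0.1, -0.9]
gripper_width: 36.7
```

{"api": "move_arm", "payload": {
  "moves": [
    {"gripper": -1,"xyz": [0,0,0],"angular": [0,0,0]},
    {"gripper": -1,"xyz": [0,0,0],"angular": [0,0,0]}
  ]
}}

```text
clock: 50.85
position: [444.0, 55.2, 61.0]
ee_rot: [0.742, -0.671, 0.0, -0.0]
contact_force: [1.1, 0.3, -2.2]
gripper_width: 36.7
```

Run:
```python
from h import *
st()
o=(63,0,-7)
plan(pour(-15,50,52,0,off=o),*[pour(-15,50,z,-t,off=o) for t,z in((5,51),(10,50),(14,49),(18,48))])
```

```text
t 50.85 p [444.   55.2  61. ] h -174.24 z [ 0.001  0.    -1.   ] j [ 0.49  0.3  -0.64  0.   -0.63 -0.39] F [ 1.1  0.3 -2.2] T [0.05  0.017 0.01 ] w 36.7
xyz [0.03, 0.03, 1.6] ang [-0.001, 0.0, 0.0] rows>=0.3
xyz [-0.01, 0.03, 1.15] ang [-0.001, -0.087, 0.0] rows>=0.5
xyz [0.0, 0.03, 0.69] ang [-0.001, -0.174, 0.0] rows>=0.5
xyz [0.05, 0.03, 0.35] ang [-0.001, -0.244, 0.0] rows>=0.4
xyz [0.12, 0.03, 0.02] ang [-0.001, -0.314, 0.0] rows>=0.4
```

{"api": "move_arm", "payload": {
  "moves": [
    {"gripper": -1,"xyz": [0,0,0.8],"angular": [0,0,0]},
    {"gripper": -1,"xyz": [0,0,1.56],"angular": [0,0,0]},
    {"gripper": -1,"xyz": [-0.01,0,1.15],"angular": [0,-0.087,0]},
    {"gripper": -1,"xyz": [0,0,0.69],"angular": [0,-0.174,0]},
    {"gripper": -1,"xyz": [0.05,0,0.35],"angular": [0,-0.244,0]},
    {"gripper": -1,"xyz": [0.12,0,0.02],"angular": [0,-0.313,0]},
    {"gripper": -1,"xyz": [0.12,0,0.02],"angular": [0,-0.313,0]}
  ]
}}

```text
clock: 51.72
position: [444.2, 52.5, 60.2]
ee_rot: [0.732, -0.664, -0.115, -0.105]
contact_force: [-0.2, 0.7, -2.3]
gripper_width: 36.9
```

{"api": "move_arm", "payload": {
  "moves": [
    {"gripper": -1,"xyz": [0,0,-0.24],"angular": [0,-0.052,0]},
    {"gripper": -1,"xyz": [-0.02,0,-0.57],"angular": [0,-0.105,0]},
    {"gripper": -1,"xyz": [-0.02,0,-0.9],"angular": [0,-0.157,0]},
    {"gripper": -1,"xyz": [0,0,-1.23],"angular": [0,-0.209,0]},
    {"gripper": -1,"xyz": [0.04,0,-1.56],"angular": [0,-0.262,0]},
    {"gripper": -1,"xyz": [0.09,0,-1.89],"angular": [0,-0.314,0]},
    {"gripper": -1,"xyz": [0.16,0,-2.22],"angular": [0,-0.367,0]},
    {"gripper": -1,"xyz": [0.25,0,-2.54],"angular": [0,-0.419,0]},
    {"gripper": -1,"xyz": [0.36,0,-2.85],"angular": [0,-0.471,0]},
    {"gripper": -1,"xyz": [0.56,0,-3.37],"angular": [0,-0.559,0]}
  ]
}}

```text
clock: 52.98
position: [444.6, 38.5, 90.6]
ee_rot: [0.673, -0.608, -0.314, -0.282]
contact_force: [-0.7, 0.1, -2.4]
gripper_width: 36.9
```

{"api": "move_arm", "payload": {
  "moves": [
    {"gripper": -1,"xyz": [0,0,0],"angular": [0,0,0]},
    {"gripper": -1,"xyz": [0,0,0],"angular": [0,0,0]},
    {"gripper": -1,"xyz": [0,0,0],"angular": [0,0,0]},
    {"gripper": -1,"xyz": [0,0,0],"angular": [0,0,0]},
    {"gripper": -1,"xyz": [0,0,0],"angular": [0,0,0]},
    {"gripper": -1,"xyz": [0,0,0],"angular": [0,0,0]}
  ]
}}

```text
clock: 53.72
position: [445.2, 37.9, 91.2]
ee_rot: [0.672, -0.608, -0.313, -0.283]
contact_force: [-0.3, 0.1, -1.3]
gripper_width: 37.0
```

Run:
```python
from h import *
st();nuts()
p=arm.read_state()["position"]
a=(p[0],p[1],p[2]+20,185.75,-50)
plan(a,(444,60,100,185.75,0));plan((526.5,227.4,60,174),(526.5,227.4,15,174),start=(444,60,100,185.75,0))
```

```text
t 53.73 p [445.2  37.9  91.2] h -174.26 z [-0.076  0.762 -0.644] j [-0.18  0.49 -0.25 -0.87 -1.29  0.74] F [-0.3  0.1 -1.3] T [-1.882 -0.186  0.061] w 37.0
top nuts(frame) [(-5, 38, 42, 22)]
scene nuts(frame) [(-20, -3, 37, 29), (-46, 10, 38, 49), (-6, 48, 32, 11)]
xyz [-1.53, -0.0, -1.29] ang [-0.001, -0.001, 0.0] rows>=0.3
xyz [-2.11, -0.1, 1.12] ang [-0.001, 0.872, -0.0] rows>=4.7
xyz [-15.83, -9.89, 4.0] ang [-0.0, -0.0, 0.205] rows>=3.1
xyz [-15.83, -9.89, 8.5] ang [-0.0, -0.0, 0.205] rows>=0.7
```

{"api": "move_arm", "payload": {
  "moves": [
    {"gripper": -1,"xyz": [-0.8,0,-0.6],"angular": [0,0,0]},
    {"gripper": -1,"xyz": [-1.53,0,-1.29],"angular": [0,0,0]},
    {"gripper": -1,"xyz": [-1.6,0,-1],"angular": [0,0.12,0]},
    {"gripper": -1,"xyz": [-1.7,0,-0.5],"angular": [0,0.28,0]},
    {"gripper": -1,"xyz": [-1.8,0,0],"angular": [0,0.45,0]},
    {"gripper": -1,"xyz": [-2,0,0.5],"angular": [0,0.62,0]},
    {"gripper": -1,"xyz": [-2.1,-0.1,1],"angular": [0,0.78,0]},
    {"gripper": -1,"xyz": [-2.1,-0.1,1.1],"angular": [0,0.872,0]},
    {"gripper": -1,"xyz": [-2.1,-0.1,1.1],"angular": [0,0.872,0]}
  ]
}}

```text
clock: 54.95
position: [443.0, 61.0, 100.5]
ee_rot: [0.743, -0.67, -0.0, -0.0]
contact_force: [-0.5, -1.0, -2.2]
gripper_width: 36.9
```

{"api": "move_arm", "payload": {
  "moves": [
    {"gripper": -1,"xyz": [-2,-1.2,0.5],"angular": [0,0,0.02]},
    {"gripper": -1,"xyz": [-5,-3.1,1],"angular": [0,0,0.06]},
    {"gripper": -1,"xyz": [-9,-5.6,2],"angular": [0,0,0.12]},
    {"gripper": -1,"xyz": [-12.5,-7.8,3],"angular": [0,0,0.17]},
    {"gripper": -1,"xyz": [-15,-9.4,4],"angular": [0,0,0.2]},
    {"gripper": -1,"xyz": [-15.8,-9.9,4],"angular": [0,0,0.205]},
    {"gripper": -1,"xyz": [-15.8,-9.9,5.5],"angular": [0,0,0.205]},
    {"gripper": -1,"xyz": [-15.8,-9.9,7.5],"angular": [0,0,0.205]},
    {"gripper": -1,"xyz": [-15.8,-9.9,8.3],"angular": [0,0,0.205]},
    {"gripper": -1,"xyz": [-15.8,-9.9,8.3],"angular": [0,0,0.205]}
  ]
}}

```text
clock: 56.2
position: [526.2, 225.8, 16.6]
ee_rot: [-0.669, 0.743, 0.0, -0.001]
contact_force: [-0.1, -0.0, -1.7]
gripper_width: 37.3
```

{"api": "move_arm", "payload": {
  "moves": [
    {"gripper": -1,"xyz": [0,0,0],"angular": [0,0,0]},
    {"gripper": -1,"xyz": [0,0,0],"angular": [0,0,0]}
  ]
}}

```text
clock: 56.45
position: [527.1, 227.1, 17.9]
ee_rot: [-0.669, 0.743, -0.0, 0.001]
contact_force: [-0.5, 0.6, -1.6]
gripper_width: 37.2
```

Run:
```python
from h import *
st();nuts();plan((526.5,227.4,5.3,174))
```

```text
t 56.45 p [527.1 227.1  17.9] h 173.99 z [ 0.002  0.001 -1.   ] j [ 0.69  0.54 -0.36  0.   -0.67 -0.79] F [-0.5  0.6 -1.6] T [ 0.008 -0.003 -0.01 ] w 37.2
top nuts(frame) [(-4, 37, 40, 30), (-15, -7, 40, 29), (-43, 3, 42, 31)]
scene nuts(frame) [(-17, 0, 41, 45), (-7, 44, 40, 46), (-46, 11, 39, 48)]
xyz [-0.02, 0.05, 1.24] ang [-0.001, 0.001, -0.0] rows>=0.2
```

{"api": "move_arm", "payload": {
  "moves": [
    {"gripper": -1,"xyz": [0,0.05,0.7],"angular": [0,0,0]},
    {"gripper": -1,"xyz": [0,0.05,1.05],"angular": [0,0,0]},
    {"gripper": -1,"xyz": [0,0.05,1.2],"angular": [0,0,0]},
    {"gripper": -1,"xyz": [0,0.05,1.25],"angular": [0,0,0]},
    {"gripper": 0.3,"xyz": [0,0.05,1.25],"angular": [0,0,0]},
    {"gripper": 0.3,"xyz": [0,0.05,1.25],"angular": [0,0,0]},
    {"gripper": 0.3,"xyz": [0,0.05,1.25],"angular": [0,0,0]},
    {"gripper": 0.3,"xyz": [0,0.05,-2],"angular": [0,0,0]},
    {"gripper": 0.3,"xyz": [0,0.05,-7],"angular": [0,0,0]},
    {"gripper": 0.3,"xyz": [0,0.05,-10],"angular": [0,0,0]}
  ]
}}

```text
clock: 57.8
position: [527.1, 227.5, 119.6]
ee_rot: [-0.669, 0.743, -0.0, 0.002]
contact_force: [-0.5, 0.9, -0.3]
gripper_width: 55.5
```

Run:
```python
from h import *
st()
for n in("top","scene"): print(n,blobs(n,minA=40))
s=np.radians(-89.2);d=np.array([np.cos(s),np.sin(s)]);print(np.array([393,413.0])-8*d)
plan((392.9,421,120,180.8))
```

```text
t 57.80 p [527.1 227.5 119.6] h 174.01 z [ 0.003  0.002 -1.   ] j [ 0.69  0.4  -0.27  0.   -0.89 -0.8 ] F [-0.5  0.9 -0.3] T [ 0.031  0.003 -0.034] w 55.5
top [array([523.2, 188.7,  55.2,  37.3,  83.6]), array([419. , 212.1, 112.6,  39.1,  85.1])]
scene [array([524.8, 220.6, 113.6,  41.1,  84.1]), array([416.5, 216.1, 113.4,  41.4,  83.8]), array([392.2, 414.6, 113.4,  40. , -88. ])]
[392.88830256 420.99922019]
xyz [-17.74, 15.49, 0.12] ang [-0.008, 0.005, -0.118] rows>=3.8
```

{"api": "move_arm", "payload": {
  "moves": [
    {"gripper": 0.6,"xyz": [-2,1.8,0],"angular": [0,0,-0.02]},
    {"gripper": 0.6,"xyz": [-5.5,4.8,0],"angular": [0,0,-0.04]},
    {"gripper": 0.6,"xyz": [-9.5,8.3,0],"angular": [0,0,-0.07]},
    {"gripper": 0.6,"xyz": [-13.5,11.8,0],"angular": [0,0,-0.1]},
    {"gripper": 0.6,"xyz": [-16.5,14.5,0],"angular": [0,0,-0.12]},
    {"gripper": 0.6,"xyz": [-17.7,15.5,0],"angular": [0,0,-0.121]},
    {"gripper": 0.6,"xyz": [-17.7,15.5,0],"angular": [0,0,-0.121]},
    {"gripper": 0.6,"xyz": [-17.7,15.5,0],"angular": [0,0,-0.121]},
    {"gripper": 0.6,"xyz": [-17.7,15.5,0],"angular": [0,0,-0.121]}
  ]
}}

```text
clock: 59.02
position: [391.3, 418.1, 117.0]
ee_rot: [0.712, -0.702, 0.0, 0.0]
contact_force: [-0.6, 0.3, -0.2]
gripper_width: 67.8
```

Run:
```python
from h import *
st();plan((392.7,421.1,4,181))
for n in("top","scene"): print(n,blobs(n,minA=40))
```

```text
t 59.02 p [391.3 418.1 117. ] h -179.19 z [ 0. -0. -1.] j [ 1.1   0.4  -0.28  0.   -0.89 -1.09] F [-0.6  0.3 -0.2] T [-0.03   0.056  0.01 ] w 67.8
xyz [-0.3, -0.14, 11.3] ang [-0.0, -0.0, -0.003] rows>=1.8
top [array([526.7, 216.8, 112.8,  38.8,  84.4]), array([418.9, 212.2, 113.1,  38.9,  84.8]), array([393.9, 387.4,  68.4,  39. , -89.2])]
scene [array([391.2, 451.9,  39.8,  38.6,   3.2])]
```

{"api": "move_arm", "payload": {
  "moves": [
    {"gripper": 0.6,"xyz": [-0.25,-0.12,4],"angular": [0,0,0]},
    {"gripper": 0.6,"xyz": [-0.25,-0.12,8],"angular": [0,0,0]},
    {"gripper": 0.6,"xyz": [-0.25,-0.12,10.5],"angular": [0,0,0]},
    {"gripper": 0.6,"xyz": [-0.25,-0.12,11.3],"angular": [0,0,0]},
    {"gripper": 0.6,"xyz": [-0.25,-0.12,11.3],"angular": [0,0,0]},
    {"gripper": 0.6,"xyz": [-0.25,-0.12,11.3],"angular": [0,0,0]},
    {"gripper": -1,"xyz": [-0.25,-0.12,11.3],"angular": [0,0,0]},
    {"gripper": -1,"xyz": [-0.25,-0.12,11.3],"angular": [0,0,0]},
    {"gripper": -1,"xyz": [-0.25,-0.12,11.3],"angular": [0,0,0]},
    {"gripper": -1,"xyz": [-0.25,-0.12,11.3],"angular": [0,0,0]}
  ]
}}

```text
clock: 60.38
position: [392.3, 422.6, 5.2]
ee_rot: [0.713, -0.701, -0.0, -0.001]
contact_force: [-0.4, -1.0, 5.8]
gripper_width: 37.1
```

Run:
```python
from h import *
st();p=arm.read_state()["position"]
o=(63,0,-8)
q=pour(-15,60,70,0,off=o)
plan((p[0],p[1],62,181),(418,235,66,183),q);plan(q,start=(418,235,66,183))
```

```text
t 60.38 p [392.3 422.6   5.2] h -179.05 z [ 0.002  0.002 -1.   ] j [ 1.1   0.56 -0.37  0.   -0.64 -1.09] F [-0.4 -1.   5.8] T [-0.062  0.245  0.057] w 37.1
xyz [-0.01, -0.01, -5.68] ang [-0.002, 0.002, -0.001] rows>=0.9
xyz [18.79, -2.27, -6.11] ang [-0.002, 0.002, -0.036] rows>=3.0
xyz [35.84, -4.46, -5.73] ang [-0.002, 0.002, -0.084] rows>=2.8
xyz [17.12, -1.58, 0.4] ang [0.0, 0.0, -0.048] rows>=2.8
```

{"api": "move_arm", "payload": {
  "moves": [
    {"gripper": -1,"xyz": [0,0,-0.8],"angular": [0,0,0]},
    {"gripper": -1,"xyz": [0,0,-2.2],"angular": [0,0,0]},
    {"gripper": -1,"xyz": [0,0,-4],"angular": [0,0,0]},
    {"gripper": -1,"xyz": [0,0,-5.3],"angular": [0,0,0]},
    {"gripper": -1,"xyz": [0,0,-5.9],"angular": [0,0,0]},
    {"gripper": -1,"xyz": [0,0,-5.9],"angular": [0,0,0]}
  ]
}}

```text
clock: 61.12
position: [391.8, 421.8, 63.4]
ee_rot: [0.713, -0.701, -0.0, -0.0]
contact_force: [-0.3, 0.9, -1.4]
gripper_width: 36.9
```

{"api": "move_arm", "payload": {
  "moves": [
    {"gripper": -1,"xyz": [0.7,-0.1,0],"angular": [0,0,-0.002]},
    {"gripper": -1,"xyz": [2,-0.2,0],"angular": [0,0,-0.005]},
    {"gripper": -1,"xyz": [4,-0.5,0],"angular": [0,0,-0.01]},
    {"gripper": -1,"xyz": [6.5,-0.8,0],"angular": [0,0,-0.015]},
    {"gripper": -1,"xyz": [9.2,-1.1,0],"angular": [0,0,-0.02]},
    {"gripper": -1,"xyz": [12,-1.4,0],"angular": [0,0,-0.025]},
    {"gripper": -1,"xyz": [14.5,-1.7,0],"angular": [0,0,-0.03]},
    {"gripper": -1,"xyz": [16.5,-2,0],"angular": [0,0,-0.035]},
    {"gripper": -1,"xyz": [17.8,-2.2,0],"angular": [0,0,-0.036]},
    {"gripper": -1,"xyz": [18.5,-2.3,0],"angular": [0,0,-0.036]}
  ]
}}

```text
clock: 62.38
position: [418.0, 236.4, 63.2]
ee_rot: [0.725, -0.689, 0.0, -0.0]
contact_force: [-0.8, -0.2, -1.3]
gripper_width: 36.8
```

Run:
```python
from h import *
st();plan(pour(-15,60,70,0,off=(64.5,0,-7)))
```

```text
t 62.38 p [418.  236.4  63.2] h -177.05 z [ 0.001  0.    -1.   ] j [ 0.85  0.35 -0.56  0.   -0.67 -0.8 ] F [-0.8 -0.2 -1.3] T [ 0.04  -0.02  -0.017] w 36.8
xyz [17.11, -1.58, 0.02] ang [-0.001, 0.0, -0.049] rows>=2.7
```

{"api": "move_arm", "payload": {
  "moves": [
    {"gripper": -1,"xyz": [0.7,-0.1,0],"angular": [0,0,-0.002]},
    {"gripper": -1,"xyz": [2,-0.2,0],"angular": [0,0,-0.007]},
    {"gripper": -1,"xyz": [4,-0.4,0],"angular": [0,0,-0.015]},
    {"gripper": -1,"xyz": [6.5,-0.6,0],"angular": [0,0,-0.02]},
    {"gripper": -1,"xyz": [9.2,-0.9,0],"angular": [0,0,-0.03]},
    {"gripper": -1,"xyz": [12,-1.1,0],"angular": [0,0,-0.035]},
    {"gripper": -1,"xyz": [14.3,-1.3,0],"angular": [0,0,-0.04]},
    {"gripper": -1,"xyz": [16,-1.5,0],"angular": [0,0,-0.049]},
    {"gripper": -1,"xyz": [16.8,-1.6,0],"angular": [0,0,-0.049]},
    {"gripper": -1,"xyz": [17.1,-1.6,0],"angular": [0,0,-0.049]}
  ]
}}

```text
clock: 63.62
position: [442.7, 66.9, 63.1]
ee_rot: [0.742, -0.671, 0.0, -0.0]
contact_force: [-0.3, -0.2, -2.3]
gripper_width: 37.1
```

Run:
```python
from h import *
st();nuts()
o=(64.5,0,-7)
plan(pour(-15,60,52,0,off=o),*[pour(-15,60,z,-t,off=o) for t,z in((5,51),(10,50),(14,49),(18,48))])
```

```text
t 63.62 p [442.7  66.9  63.1] h -174.23 z [ 0.001  0.    -1.   ] j [ 0.52  0.3  -0.63  0.   -0.64 -0.41] F [-0.3 -0.2 -2.3] T [ 0.008  0.002 -0.085] w 37.1
top nuts(frame) [(-4, 33, 41, 15), (-15, -7, 41, 29), (-42, 3, 38, 32)]
scene nuts(frame) [(-46, 11, 39, 48)]
xyz [0.09, 0.01, 1.81] ang [-0.0, 0.0, 0.001] rows>=0.3
xyz [0.05, 0.01, 1.34] ang [-0.0, -0.087, 0.001] rows>=0.5
xyz [0.07, 0.01, 0.87] ang [-0.0, -0.174, 0.001] rows>=0.5
xyz [0.11, 0.01, 0.52] ang [-0.0, -0.244, 0.001] rows>=0.4
xyz [0.19, 0.01, 0.18] ang [-0.0, -0.314, 0.001] rows>=0.4
```

{"api": "move_arm", "payload": {
  "moves": [
    {"gripper": -1,"xyz": [0.05,0,0.9],"angular": [0,0,0]},
    {"gripper": -1,"xyz": [0.05,0,1.75],"angular": [0,0,0]},
    {"gripper": -1,"xyz": [0.05,0,1.34],"angular": [0,-0.087,0]},
    {"gripper": -1,"xyz": [0.07,0,0.87],"angular": [0,-0.174,0]},
    {"gripper": -1,"xyz": [0.11,0,0.52],"angular": [0,-0.244,0]},
    {"gripper": -1,"xyz": [0.19,0,0.18],"angular": [0,-0.313,0]},
    {"gripper": -1,"xyz": [0.19,0,0.18],"angular": [0,-0.313,0]}
  ]
}}

```text
clock: 64.6
position: [443.3, 64.4, 60.7]
ee_rot: [0.732, -0.663, -0.115, -0.104]
contact_force: [0.4, 0.3, -1.0]
gripper_width: 37.2
```

{"api": "move_arm", "payload": {
  "moves": [
    {"gripper": -1,"xyz": [0,0,-0.24],"angular": [0,-0.052,0]},
    {"gripper": -1,"xyz": [-0.02,0,-0.57],"angular": [0,-0.105,0]},
    {"gripper": -1,"xyz": [-0.02,0,-0.9],"angular": [0,-0.157,0]},
    {"gripper": -1,"xyz": [0,0,-1.23],"angular": [0,-0.209,0]},
    {"gripper": -1,"xyz": [0.04,0,-1.56],"angular": [0,-0.262,0]},
    {"gripper": -1,"xyz": [0.09,0,-1.89],"angular": [0,-0.314,0]},
    {"gripper": -1,"xyz": [0.16,0,-2.22],"angular": [0,-0.367,0]},
    {"gripper": -1,"xyz": [0.25,0,-2.54],"angular": [0,-0.419,0]},
    {"gripper": -1,"xyz": [0.36,0,-2.85],"angular": [0,-0.471,0]},
    {"gripper": -1,"xyz": [0.56,0,-3.37],"angular": [0,-0.559,0]}
  ]
}}

```text
clock: 65.85
position: [443.7, 50.3, 91.1]
ee_rot: [0.673, -0.607, -0.314, -0.282]
contact_force: [0.4, -0.6, -2.5]
gripper_width: 36.8
```

{"api": "move_arm", "payload": {
  "moves": [
    {"gripper": -1,"xyz": [0,0,0],"angular": [0,0,0]},
    {"gripper": -1,"xyz": [0,0,0],"angular": [0,0,0]},
    {"gripper": -1,"xyz": [0,0,0],"angular": [0,0,0]},
    {"gripper": -1,"xyz": [0,0,0],"angular": [0,0,0]},
    {"gripper": -1,"xyz": [0,0,0],"angular": [0,0,0]},
    {"gripper": -1,"xyz": [0,0,0],"angular": [0,0,0]}
  ]
}}

```text
clock: 66.6
position: [444.4, 49.7, 91.7]
ee_rot: [0.673, -0.608, -0.313, -0.283]
contact_force: [-0.2, 0.1, -1.8]
gripper_width: 37.0
```

Run:
```python
from h import *
st();nuts()
p=arm.read_state()["position"]
plan((p[0],p[1],p[2]+20,185.75,-50),(444,75,100,185.75,0))
plan((392.3,422.3,62,181),start=(444,75,100,185.75,0))
```

```text
t 66.60 p [444.4  49.7  91.7] h -174.20 z [-0.077  0.762 -0.643] j [-0.16  0.49 -0.26 -0.88 -1.27  0.73] F [-0.2  0.1 -1.8] T [-1.86  -0.178  0.041] w 37.0
top nuts(frame) [(-45, 35, 38, 12)]
scene nuts(frame) [(-19, 0, 38, 36), (-46, 11, 38, 48), (-53, 45, 40, 101)]
xyz [-1.53, -0.0, -1.29] ang [0.0, -0.001, 0.001] rows>=0.3
xyz [-2.26, -0.21, 1.39] ang [-0.0, 0.872, 0.001] rows>=4.7
xyz [-35.07, 1.66, 3.8] ang [0.0, 0.0, 0.083] rows>=5.7
```

{"api": "move_arm", "payload": {
  "moves": [
    {"gripper": -1,"xyz": [-0.8,0,-0.6],"angular": [0,0,0]},
    {"gripper": -1,"xyz": [-1.53,0,-1.29],"angular": [0,0,0]},
    {"gripper": -1,"xyz": [-1.6,0,-1],"angular": [0,0.12,0]},
    {"gripper": -1,"xyz": [-1.7,0,-0.5],"angular": [0,0.28,0]},
    {"gripper": -1,"xyz": [-1.8,-0.1,0],"angular": [0,0.45,0]},
    {"gripper": -1,"xyz": [-2,-0.1,0.5],"angular": [0,0.62,0]},
    {"gripper": -1,"xyz": [-2.2,-0.2,1],"angular": [0,0.78,0]},
    {"gripper": -1,"xyz": [-2.3,-0.2,1.4],"angular": [0,0.872,0]},
    {"gripper": -1,"xyz": [-2.3,-0.2,1.4],"angular": [0,0.872,0]}
  ]
}}

```text
clock: 67.82
position: [442.7, 76.5, 100.6]
ee_rot: [0.743, -0.669, -0.0, 0.0]
contact_force: [0.2, 1.1, -0.7]
gripper_width: 37.3
```

{"api": "move_arm", "payload": {
  "moves": [
    {"gripper": -1,"xyz": [-2,0.1,0.3],"angular": [0,0,0.005]},
    {"gripper": -1,"xyz": [-6,0.3,0.8],"angular": [0,0,0.015]},
    {"gripper": -1,"xyz": [-11,0.5,1.4],"angular": [0,0,0.026]},
    {"gripper": -1,"xyz": [-16,0.8,2],"angular": [0,0,0.038]},
    {"gripper": -1,"xyz": [-21,1,2.6],"angular": [0,0,0.05]},
    {"gripper": -1,"xyz": [-26,1.2,3.2],"angular": [0,0,0.062]},
    {"gripper": -1,"xyz": [-30.5,1.4,3.6],"angular": [0,0,0.072]},
    {"gripper": -1,"xyz": [-33.8,1.6,3.8],"angular": [0,0,0.08]},
    {"gripper": -1,"xyz": [-35.1,1.7,3.8],"angular": [0,0,0.083]},
    {"gripper": -1,"xyz": [-35.1,1.7,3.8],"angular": [0,0,0.083]}
  ]
}}

```text
clock: 69.08
position: [391.8, 422.5, 62.3]
ee_rot: [0.713, -0.701, -0.0, -0.0]
contact_force: [-0.2, -0.4, -1.5]
gripper_width: 37.3
```

{"api": "move_arm", "payload": {
  "moves": [
    {"gripper": -1,"xyz": [0,0,1],"angular": [0,0,0]},
    {"gripper": -1,"xyz": [0,0,2.5],"angular": [0,0,0]},
    {"gripper": -1,"xyz": [0,0,3.8],"angular": [0,0,0]},
    {"gripper": -1,"xyz": [0,0,4.2],"angular": [0,0,0]},
    {"gripper": -1,"xyz": [0,0,4.2],"angular": [0,0,0]},
    {"gripper": -1,"xyz": [0,0,4.2],"angular": [0,0,0]}
  ]
}}

```text
clock: 69.82
position: [391.7, 423.2, 20.6]
ee_rot: [0.714, -0.701, 0.0, -0.001]
contact_force: [-0.8, -0.2, -1.0]
gripper_width: 37.3
```

Run:
```python
from h import *
st();nuts();plan((392.3,422.3,5.5,181))
```

```text
t 69.83 p [391.7 423.2  20.6] h -178.95 z [ 0.001  0.001 -1.   ] j [ 1.11  0.54 -0.36  0.   -0.68 -1.09] F [-0.8 -0.2 -1. ] T [ 0.076 -0.012 -0.038] w 37.3
top nuts(frame) [(0, 33, 39, 30), (-15, -7, 43, 30), (-40, 35, 40, 30), (-43, 3, 39, 31), (-61, 41, 44, 30)]
scene nuts(frame) []
xyz [0.09, -0.06, 1.52] ang [-0.001, 0.001, 0.001] rows>=0.2
```

{"api": "move_arm", "payload": {
  "moves": [
    {"gripper": -1,"xyz": [0,0,0.9],"angular": [0,0,0]},
    {"gripper": -1,"xyz": [0,0,1.3],"angular": [0,0,0]},
    {"gripper": -1,"xyz": [0,0,1.5],"angular": [0,0,0]},
    {"gripper": -1,"xyz": [0,0,1.53],"angular": [0,0,0]},
    {"gripper": 0.3,"xyz": [0,0,1.53],"angular": [0,0,0]},
    {"gripper": 0.3,"xyz": [0,0,1.53],"angular": [0,0,0]},
    {"gripper": 0.3,"xyz": [0,0,1.53],"angular": [0,0,0]},
    {"gripper": 0.3,"xyz": [0,0,-2],"angular": [0,0,0]},
    {"gripper": 0.3,"xyz": [0,0,-7],"angular": [0,0,0]},
    {"gripper": 0.3,"xyz": [0,0,-12],"angular": [0,0,0]}
  ]
}}

```text
clock: 71.18
position: [391.4, 422.6, 141.5]
ee_rot: [0.713, -0.701, 0.0, 0.0]
contact_force: [0.8, 0.5, -0.3]
gripper_width: 55.5
```

{"api": "move_arm", "payload": {
  "moves": [
    {"gripper": 0.3,"xyz": [0,-4,-5],"angular": [0,0,0]},
    {"gripper": 0.3,"xyz": [0,-9,-7],"angular": [0,0,0]},
    {"gripper": 0.3,"xyz": [-6,-11,-7],"angular": [0,0,0]},
    {"gripper": 0.3,"xyz": [-10,-11,-7],"angular": [0,0,0]},
    {"gripper": 0.3,"xyz": [-10,-11,-7],"angular": [0,0,0]}
  ]
}}

```text
clock: 71.8
position: [499.2, 526.9, 208.1]
ee_rot: [0.714, -0.7, 0.0, 0.001]
contact_force: [0.7, -0.7, 0.3]
gripper_width: 55.4
```

Run:
```python
from h import *
st();nuts()
D={n:grab(n) for n in("top","scene")}
a=np.radians(5.75)
for n in D:
    print(n,blobs(n,data=D[n],minA=40)); P=cloud(D[n][1],D[n][2])
    fx=(P[...,0]-470)*np.cos(a)+(P[...,1]+56)*np.sin(a); fy=-(P[...,0]-470)*np.sin(a)+(P[...,1]+56)*np.cos(a)
    m=(P[...,2]>26)&(P[...,2]<40)&(fy<-45)&(fy>-90)&(fx>-105)&(fx<15)
    print("bar",rect(np.c_[fx[m],fy[m]]),"left end",fx[m].min().round(1))
A=cv2.resize(D["top"][0][185:265,160:390],None,fx=3.4,fy=3.4,interpolation=cv2.INTER_CUBIC);cv2.imwrite("pics/t9.png",A)
cv2.imwrite("pics/s9.png",cv2.resize(D["scene"][0][110:230,290:410],None,fx=5,fy=5,interpolation=cv2.INTER_CUBIC))
```

```text
t 71.80 p [499.2 526.9 208.1] h -178.87 z [-0.001 -0.001 -1.   ] j [ 1.03  0.57  0.26 -0.   -1.26 -1.01] F [ 0.7 -0.7  0.3] T [-0.06  -0.01  -0.054] w 55.4
top nuts(frame) [(0, 33, 40, 30), (-15, -6, 40, 27), (-40, 35, 38, 30), (-43, 3, 42, 31), (-61, 40, 41, 30)]
scene nuts(frame) [(-17, 0, 39, 44), (-2, 40, 39, 43), (-46, 10, 38, 46), (-54, 45, 39, 97)]
top [array([526.4, 216.7, 112.1,  39.4,  84. ]), array([418.9, 212.1, 112.9,  38.9,  85. ]), array([393.1, 411.9, 112.4,  39.1, -87.7])]
bar [-38.  -60.8 105.9  29.9  -0.9] left end -91.0
scene [array([525.1, 219.6, 114.6,  41.1,  84.4]), array([417. , 216. , 114. ,  40.9,  84.7]), array([392.2, 414.5, 113.3,  41.5, -88. ])]
bar [-39.5 -61.2 108.1  25.9  -3.3] left end -93.2
```

View pics/t9.png

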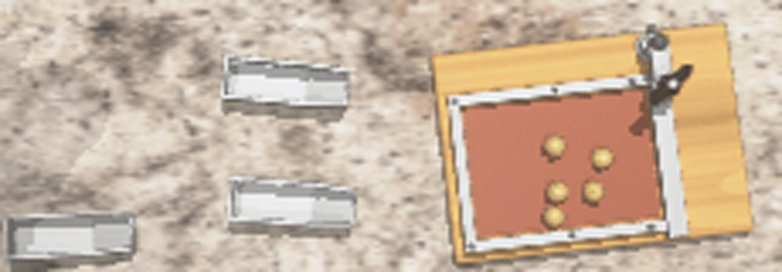

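View pics/s9.png

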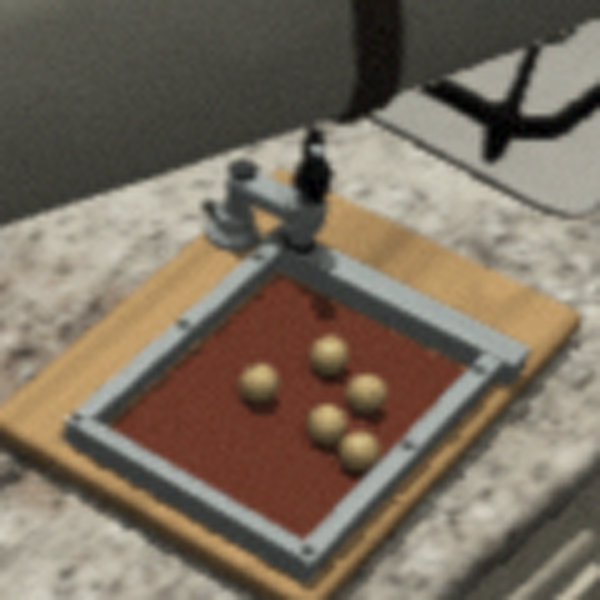

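```bash
python3 -c "
from bench import arm
print(arm.job_done())"
```

```text
the job is handed in; nothing more can be done
None
```

I handed the job in at about 72 s: the frame is closed and clamped, and all five nuts (2, 1 and 2 per scoop) are inside it. The hand-in reports no verdict, so the state below is from my own last checks.

- **Bar:** I laid it on the board and slid it under the foot until it met the rail ends at about 15 N. The last pictures show it flush, its middle about 17 mm to −x of the frame centre (−25 to −5 is allowed). The depth fits near the clamp gave bar angles of −0.9° and −3.3°. The second is over the 2° limit, but rail and nearby points were mixed into that fit. It read −0.3° to +0.8° just after placing, and the bar looks straight in the pictures.
- **Clamp:** I turned the knob 4.08 rad clockwise. Touching its top before and after showed it sank 7.7 mm, which agrees with that turn. The foot should be pressed in about 3 mm, give or take 0.5 mm. That rests on a gap of about 4.8 mm worked out from the knob height and the given ranges; I could not read the foot directly.
- **Knob height:** the depth cameras put the knob top 2 to 4 mm higher than the touch. I used the touch because it also read the bar top correctly (34.1 mm against 34).
- **Nuts:** each pour had the spout lip about 3 cm above the mat. The top view shows all five at rest, at least 10 mm inside the limits.
- **Scoops:** all three are empty and upright on the worktop, within about 2 mm of where I picked them up. One had been knocked a few centimetres aside earlier in the run, so it stands at that new spot.

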